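# Take the blasted finial out of the bench blasting cabinet

### The job

The brass finial in the blasting cabinet is done. Swing the catch fully clear of the lid, raise the lid, which falls shut by itself unless something holds it up, reach in under it and take out the finial (the urn-shaped piece); stand it gently on its foot in the wooden tray beside the finished one, and leave the lid down shut; the catch can stay off. Do not topple the finial, and leave the other casting in the cabinet, the finished finial, the tin of punches and the hammer where they are.

Things in the scene. Friction and masses are not known exactly. Their poses are not given: they have to be found in the camera images.
- cabinet: bench blasting cabinet, grey sheet steel, fixed, its front turned to the tray. x to its back, y to its left, z up, origin on the bench. Walls 5 mm: front (two hand ports) at x -120, 145 high; back at x +130, 200 high; sides at y +-160, sloping from 145 to 200. Inner floor (grating) at z 40. On it two castings, one left, one right of the middle by 60 to 80, x -30 to +15
- lid (a joint): lid of the cabinet (0.5 kg): sheet steel frame, 6 thick, with a large clear window, lying on the sloping wall tops, 12.4 deg down to the front; hinged along its back edge. 0 is shut, positive is raised, stop at 1.61 rad, when it still leans 10 deg to the front: it falls shut from any angle when nothing holds it up. About 3 N lifts it at the lip
- lip (a point): middle of the free front edge of the lid's lip: a flange 5 mm thick and 320 wide that stands out 36 mm in front of the front wall, bent up: when shut it rises to the front by 34 deg, this edge 176 above the bench; open space below it, save for the catch's bracket (see catch_pivot). Moves with the lid, 288 from the hinge
- hinge (a point): middle of the lid's hinge axis, which runs along cabinet y: 130 behind the cabinet's origin, 204 above the bench
- catch (a joint): swing catch that holds the lid down: steel bar 76 x 16 x 7 mm that turns about an upright post in front of the lip. At 0 it points to the cabinet's back (+x), over the lip; growing values turn it to the left (+y, anticlockwise from above). Clear of the lip from 1.3, stop at 1.75. Stays where it is left (about 1 N at the knob)
- catch_pivot (a point): on the catch's turning axis, at the underside of the bar (180 above the bench): in the cabinet's frame at x -190, y +60. Its bracket is 36 wide, below the lip at z 128 to 135
- catch_knob (a point): on the axis of the catch's upright black knob (18 mm dia., 40 tall, standing on the bar 60 from the pivot), 23 above the bar's top; knob top 227 above the bench
- nozzle (a point): tip of the fixed blasting nozzle, a 16 mm steel pipe that comes from the back wall: in the cabinet's frame at x 63, y 0, z 137
- finial_mid (a point): the piece to take out: urn-shaped brass finial, 105 tall, loose, about 0.45 kg, standing in the cabinet; this point is on its axis, half-way up (52.5). Foot 50 mm dia., waist 20 mm dia. at 25 above the foot, plain cylindrical girdle 46 mm dia. from 55 to 76 above the foot, small button on top
- socket_mid (a point): the other casting in the cabinet, to be left: stubby brass candle socket, 72 tall, foot 60 and rim 56 mm dia., loose, 0.5 kg; this point is on its axis, half-way up (36)
- tray: plywood tray, fixed: 240 (x) by 160 (y), 30 high, walls and floor 8 mm thick; origin at the middle of its underside, z up. One finished finial stands in it, within 70 of the middle along x and 20 along y; the rest is free
- finished_mid (a point): the finished finial in the tray, of the same shape and size: on its axis, half-way up (52.5); to be left
- punch_tin_mid (a point): tin of steel punches, 64 mm dia., 80 tall, punches up to 145 high, loose, standing on the bench in front of the cabinet's right corner: on its axis, 40 up; to be left
- hammer_mid (a point): chasing hammer lying on the bench between cabinet and tray, head to the robot, 220 long (along this point's x), head 28 thick: point near its middle, 14 up; to be left

How it is judged:
By the outcome, as a careful person would: the job done as asked, in the order asked, and still so for the second after the job is handed in, with the robot touching nothing.
It also fails if it takes over 72 s, if anything falls off the work surface, if the arm or the gripper's body presses on something with over 40 N, if the wrist force passes 120 N, or if a joint passes its speed limit or range.

### The arm

A 7-joint arm with a two-finger parallel gripper is mounted at the origin on the work surface. World frame = base frame: x ahead of the robot, y to its left, z up, the work surface at z = 0. Lengths are in m, angles in rad, forces in N, time in s.
With the tool pointing down it reaches from about 0.35 to 0.9 m from the base axis. Payload 8.1 kg.
Tool frame: the origin (TCP) lies between the finger pads; the fingertips stand 19 mm ahead of it and the grasp point (between the pads) is the TCP; y points along the fingers, x is the direction in which the jaws open and shut, and the axes are right-handed (so a half turn about y gives the same grasp; the last joint's range is limited). The gripper opens to 92 mm and grips with 3 to 60 N. Pads are 19 mm wide; open, the fingers measure 130 mm over their backs; the gripper's body (75 mm by 190 mm) begins 47 mm behind the grasp point.
Start: joints at [1.188, 0.434, 0.025, 1.573, -0.012, 1.134, -0.075], TCP at [0.173, -0.601, 0.246] pointing down, gripper open.
Joint ranges: [-2.62, 2.62], [-0.44, 2.09], [-1.27, 1.32], [0.08, 2.57], [-1.32, 4.46], [0.12, 2], [-2.74, 2.74]. Speed limits (rad/s): [2.22, 2.22, 3.01, 3.01, 3.14, 3.14, 3.14].

### API

Orientations are given as a rotation vector (axis times angle).
In Python, from cell import arm gives the robot as it stands.
- The arm moves only by the tool move_arm, never from a script. Its argument "series" is a list of rows, each an object of numbers: "x", "y", "z": the shift along the tool's x, y, z in cm; "rx", "ry", "rz": the turn, a rotation vector about the tool's x, y, z in rad. In form: [{"x": .., "y": .., "z": .., "rx": .., "ry": .., "rz": ..}, ...]. A call has 1 to 12 rows; each row shifts and turns the pose as measured when the row begins, along the tool's axes as they then stand; what a row does not reach is not made up. A row lasts 1/8 s, in which the tool goes at most 62.5 mm and 10.7 degrees, less where a joint would pass 70% of its speed; a pose out of reach is approached as far as the arm can. A call is refused whole if a number of a shift passes 6.25 or a number of a turn 0.188, either way. A call with a gripper value outside its range is refused whole. "jaw" is the finger opening in cm, from 0 to 9.18, set as the call begins (left out, the last holds). The fingers move at their own pace and stop on an object; "newtons" is the grip in N (left out, the last holds). Time passes only in rows, so rows that do not move let the fingers close. It gives the time, the measured TCP pose, the force and the opening at its end, in the units of the state.
- arm.observe(): the state, without advancing time (a new reading comes with each control period).
- arm.get_image(name): name is "side" or "top" or "wrist"; returns the picture (400x640x3 uint8, blue, green, red); there is no depth.
- arm.camera_params(name): a dict with "K" (3x3 intrinsics, pixels), "R" (3x3) and "t" (3): a world point X has camera coordinates R X + t; the wrist camera has in their place "tool_from_camera" (4x4, takes a point from camera to tool coordinates, whose origin is the TCP and whose axes are the tool frame's). Camera axes: x right, y down, z forward; pixel columns grow to the right and rows downward; lengths in m; the calibration is good to about 2 mm. A picture is of the moment at which its call begins: read the wrist's pose just before it. camera_params takes no time and is no camera call.
- arm.sign_off(): hands the job in, once; it reports no verdict.
The state is a dict: "clock": time; "joints": joint angles; "dq": joint speeds; "joint_efforts": joint torques, N m; "position": TCP position; "ee_rot": TCP orientation; "force": force on the tool from outside, world axes, zero at the start; "ft_torque": the same for the moment, N m; "width": opening from 0.0 (shut) to 1.0 (fully open).
Only numpy, scipy, OpenCV 4.12 (cv2) and the standard library are available. Lean on these libraries where they do the work, as an engineer would, in place of code of your own. Each camera call takes 0.05 s, during which the arm holds its last target.

## Working session

There is one attempt and no reset: what is moved stays moved. The work goes in short steps, Python scripts to look and compute and a tool call to move; the robot and the scene stay as the last step left them, time stands still between calls to the robot, and variables do not carry over. Pictures are saved under pics/ and viewed, and the job is handed in when it is done.

Besides the shell and the picture viewer there is one more tool, called after "Call:" as name(argument=value, ...), one argument or row to a line, values as JSON. move_arm: Moves the arm, as the interface text tells. Its arguments: {"type":"object","properties":{"series":{"type":"array","items":{"type":"object","properties":{"x":{"type":"number"},"y":{"type":"number"},"z":{"type":"number"},"rx":{"type":"number"},"ry":{"type":"number"},"rz":{"type":"number"}}}},"jaw":{"type":"number"},"newtons":{"type":"number"}},"required":["series"]}

```bash
ls; mkdir -p pics
python3 - <<'E'
from cell import arm
import cv2
print(arm.observe())
for n in ("side","top","wrist"):
    print(n,arm.camera_params(n))
    cv2.imwrite(f"pics/{n}0.png",arm.get_image(n))
E
```

```text
pics
{'clock': 0.0, 'joints': array([ 1.18843012,  0.43518604,  0.02499331,  1.57410418, -0.01160347,
        1.13402273, -0.07509213]), 'dq': array([-7.63856919e-04, -5.81369675e-04,  1.37145731e-03,  1.23516744e-03,
       -3.81495239e-05,  7.92570328e-04, -1.49863021e-03]), 'joint_efforts': array([-3.36388496e-05, -6.67857170e+01,  9.85292494e-01, -3.14460218e+01,
       -6.04825420e-02,  4.31203446e-02,  1.81557480e-04]), 'position': array([ 0.17238183, -0.60024374,  0.24496541]), 'ee_rot': array([-1.32777062,  1.00173041, -0.99949952]), 'force': array([0.17849637, 0.13624221, 0.73220488]), 'ft_torque': array([ 0.01035263, -0.03286635, -0.02838099]), 'width': 1.0023218945494525}
side {'K': array([[514.60574229,   0.        , 317.95170476],
       [  0.        , 514.60574229, 192.39259606],
       [  0.        ,   0.        ,   1.        ]]), 'R': array([[-0.87721295, -0.48007221,  0.0053025 ],
       [-0.33818091,  0.61002686, -0.71658977],
       [ 0.34078017, -0.63039503, -0.69747472]]), 't': array([0.51051146, 0.28601627, 1.23096004])}
top {'K': array([[499.20117945,   0.     
[... 156 characters left out ...]
70673,  0.00550831],
       [-0.97730272, -0.05059375, -0.20571743],
       [ 0.20573007,  0.00501415, -0.97859593]]), 't': array([-0.03888606,  0.60394322,  1.17268799])}
wrist {'K': array([[344.02812155,   0.        , 317.89780873],
       [  0.        , 344.02812155, 199.05140944],
       [  0.        ,   0.        ,   1.        ]]), 'tool_from_camera': array([[ 9.99999607e-01,  6.16846015e-04,  6.36038305e-04,
         3.81542834e-04],
       [-4.47464932e-04, -2.67989641e-01,  9.63421690e-01,
        -1.38934904e-01],
       [ 7.64734507e-04, -9.63421596e-01, -2.67989260e-01,
         7.19593956e-02],
       [ 0.00000000e+00,  0.00000000e+00,  0.00000000e+00,
         1.00000000e+00]])}
```

View pics/side0.png

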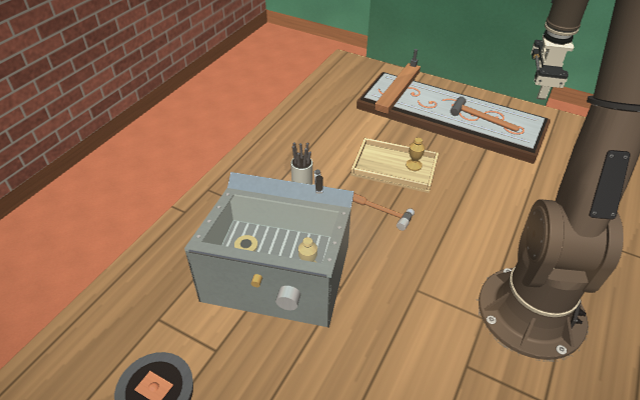

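View pics/top0.png

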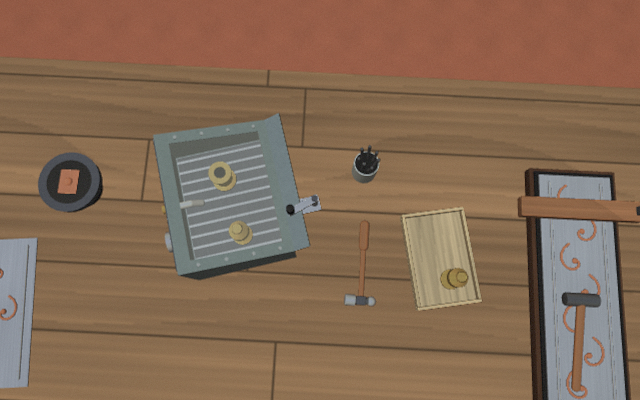

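View pics/wrist0.png

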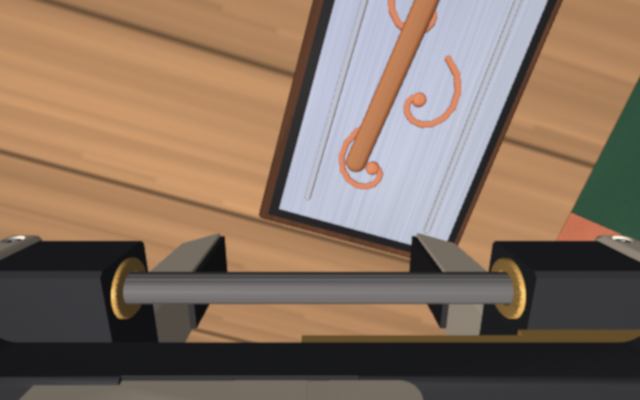

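The top view shows the cabinet at (230,195), its front toward image right. The catch knob is at about (291,210), the finial at (240,232), the socket at (221,176), the finished finial at (455,278) and the tin at (366,165). The hammer lies between about (364,225) and (360,300). I'll zoom in on these next.

```bash
cat > h.py <<'E'
import numpy as np, cv2
from cell import arm
from scipy.spatial.transform import Rotation as Rn
P={n:arm.camera_params(n) for n in("side","top","wrist")}
def ray(n,u,v,pose=None):
    p=P[n]; d=np.linalg.inv(p["K"])@np.array([u,v,1.])
    if n!="wrist":
        return -p["R"].T@p["t"], p["R"].T@d
    T=p["tool_from_camera"]; R=Rn.from_rotvec(pose[1]).as_matrix()
    return np.array(pose[0])+R@T[:3,3], R@T[:3,:3]@d
def onz(n,u,v,z,pose=None):
    o,d=ray(n,u,v,pose); return o+d*(z-o[2])/d[2]
def tri(rays):
    A=np.zeros((3,3));b=np.zeros(3)
    for o,d in rays:
        d=d/np.linalg.norm(d);M=np.eye(3)-np.outer(d,d);A+=M;b+=M@o
    X=np.linalg.solve(A,b)
    return X,[float(np.linalg.norm(np.cross(X-o,d/np.linalg.norm(d)))) for o,d in rays]
def proj(n,X,pose=None):
    p=P[n]; X=np.asarray(X,float)
    if n!="wrist": c=p["R"]@X+p["t"]
    else:
        T=p["tool_from_camera"];R=Rn.from_rotvec(pose[1]).as_matrix()
        c=T[:3,:3].T@(R.T@(X-pose[0])-T[:3,3])
    u=p["K"]@c; return u[:2]/u[2]
E
python3 - <<'E'
import cv2
t=cv2.imread("pics/top0.png");s=cv2.imread("pics/side0.png")
cv2.imwrite("pics/t1.png",cv2.resize(t[100:290,140:340],None,fx=4,fy=3.1*4/3.1,interpolation=cv2.INTER_CUBIC)[:600*2] if 0 else cv2.resize(t[105:290,145:335],None,fx=3.2,fy=3.2,interpolation=cv2.INTER_CUBIC))
cv2.imwrite("pics/t2.png",cv2.resize(t[140:320,330:490],None,fx=3.2,fy=3.2,interpolation=cv2.INTER_CUBIC))
cv2.imwrite("pics/s1.png",cv2.resize(s[130:330,180:440],None,fx=3,fy=3,interpolation=cv2.INTER_CUBIC))
E
```

```text
(no output)
```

View pics/t1.png

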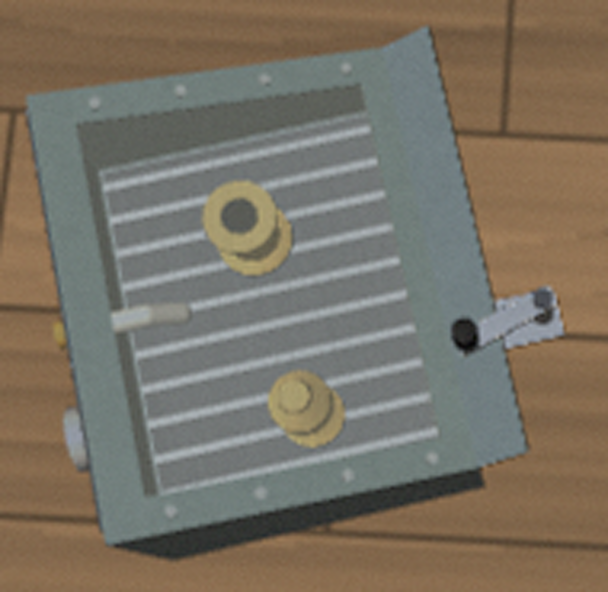

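View pics/t2.png

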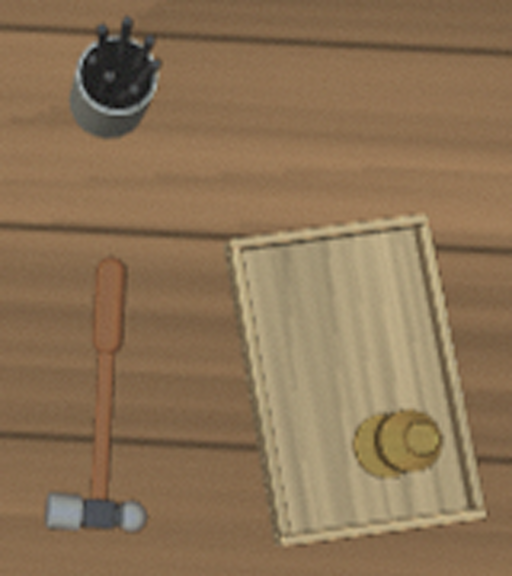

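View pics/s1.png

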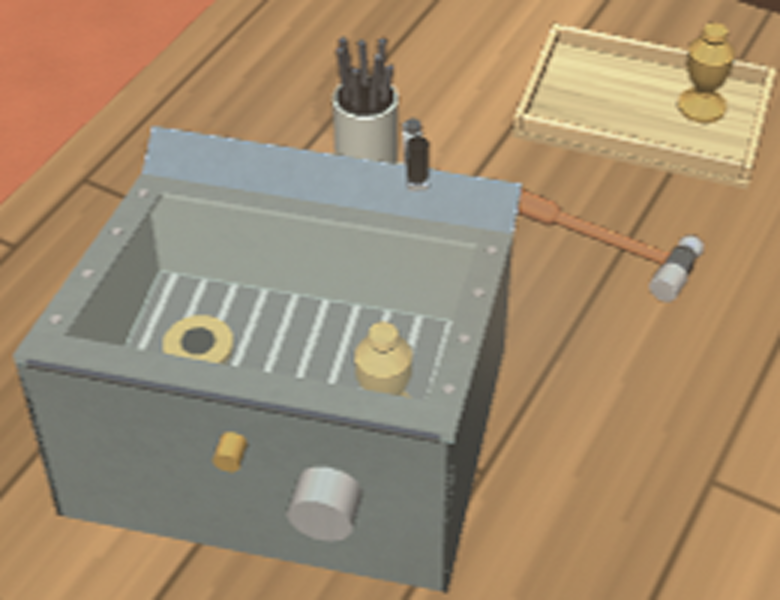

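```bash
cat > m1.py <<'E'
from h import *
T=lambda x,y:(145+x/3.2,105+y/3.2); T2=lambda x,y:(330+x/3.2,140+y/3.2); S=lambda x,y:(180+x/3,130+y/3)
pts={"lipR":(T(430,28),S(153,128)),"lipL":(T(527,450),S(521,185)),"backR":(T(27,95),S(20,356)),"backL":(T(105,545),S(447,440)),
"knobtop":(T(465,330),S(416,137)),"finbutton":(T(294,392),S(383,328)),"socketrim":(T(239,216),S(198,341)),
"finished_button":(T2(424,438),S(714,31)),"trayBR":(T2(232,242),S(556,27)),"trayFR":(T2(427,217),S(556,27)),
"tray_a":(T2(283,543),S(748,181)),"tray_b":(T2(232,242),S(517,125)),"tray_c":(T2(427,217),S(556,27)),"tray_d":(T2(485,517),S(775,68)),
"tinrim":(T2(116,73),S(366,100)),"hamhead_end":(T2(132,517),S(690,243))}
out={}
for k,(a,b) in pts.items():
    X,r=tri([ray("top",*a),ray("side",*b)]); out[k]=X; print(k,X.round(4),round(r[0]*1000,1))
c=out
ay=(c["lipL"]-c["lipR"]);ay2=c["backL"]-c["backR"]
print(np.linalg.norm(ay),np.linalg.norm(ay2),np.arctan2(ay[1],ay[0]),np.arctan2(ay2[1],ay2[0]))
E
python3 m1.py
```

```text
lipR [0.7875 0.0886 0.1728] 1.7
lipL [0.4812 0.001  0.1752] 0.6
backR [0.7062 0.3622 0.2072] 1.5
backL [0.4028 0.2769 0.2034] 2.8
knobtop [0.5538 0.046  0.2319] 2.3
finbutton [0.5173 0.1691 0.1463] 0.3
socketrim [0.6538 0.2271 0.1122] 0.9
finished_button [ 0.4361 -0.3551  0.1066] 1.7
trayBR [ 0.5524 -0.2046  0.1732] 6.5
trayFR [ 0.6164 -0.384   0.0225] 0.8
tray_a [ 0.356  -0.2747  0.0056] 0.8
tray_b [ 0.5889 -0.2306  0.0131] 0.1
tray_c [ 0.6164 -0.384   0.0225] 0.8
tray_d [ 0.3837 -0.4234  0.0305] 1.3
tinrim [ 0.7057 -0.1276  0.0757] 0.5
hamhead_end [ 0.3708 -0.1553  0.0187] 1.9
0.31859932549406805 0.31519873412063865 -2.8629806862615834 -2.867616237491866
```

```bash
cat >> h.py <<'E'
yc=np.array([np.cos(-2.865),np.sin(-2.865),0]); xc=np.array([yc[1],-yc[0],0]); zc=np.array([0,0,1.])
O=np.array([.591,.195,0]); C=np.stack([xc,yc,zc],1)   # world = O + C@cab
def cab(X): return C.T@(np.asarray(X)-O)
def wld(c): return O+C@np.asarray(c,float)
def st():
    s=arm.observe(); return s,(s["position"],s["ee_rot"]),Rn.from_rotvec(s["ee_rot"]).as_matrix()
E
python3 - <<'E'
from h import *
s,p,R=st()
print(R.round(3)); print("cab",cab(p[0]).round(4), (C.T@R).round(3))
for n,X in dict(knob=(.5538,.046,.2),fin=(.5173,.1691,.0925),sock=(.6538,.2271,0),tin=(.7057,-.1276,0),base=(0,0,0),ham=(.3708,-.155,0)).items(): print(n,cab(X).round(4))
print(wld((-.19,.06,.18)))
for ph in (.28,.6,.9,1.2,1.5,1.65): print(ph,wld((-.19+.06*np.cos(ph),.06+.06*np.sin(ph),.2)).round(4))
E
```

```text
[[ 0.276 -0.     0.961]
 [-0.961  0.001  0.276]
 [-0.001 -1.    -0.   ]]
cab [-0.6509  0.6198  0.2451] [[-1.     0.001  0.003]
 [-0.003  0.    -1.   ]
 [-0.001 -1.    -0.   ]]
knob [-0.1332  0.0765  0.2   ]
fin [-0.0048  0.078   0.0925]
sock [ 0.0137 -0.0692  0.    ]
tin [-0.3417 -0.0222  0.    ]
base [-0.0262  0.6218  0.    ]
ham [-0.2766  0.3074  0.    ]
[ 0.5851656  -0.00416315  0.18      ]
0.28 [0.5535 0.0468 0.2   ]
0.6 [0.5391 0.0342 0.2   ]
0.9 [0.5298 0.0189 0.2   ]
1.2 [0.5254 0.0015 0.2   ]
1.5 [ 0.5264 -0.0164  0.2   ]
1.65 [ 0.5289 -0.0251  0.2   ]
```

Call:
move_arm(
  series=[
    {"y": -5},
    {"x": -4, "z": 4.2},
    {"x": -4, "z": 4.2},
    {"x": -4, "z": 4.2},
    {"x": -4, "z": 4.2},
    {"x": -4, "z": 4.2},
    {"x": -4, "z": 4.2},
  ],
  jaw=3.0,
  newtons=10,
)

```text
invalid input
```

```bash
cat > log.py <<'E'
from h import *
import json,sys
s,p,R=st()
with open("log.jsonl","a") as f: f.write(json.dumps([list(map(float,s["joints"])),list(map(float,s["position"])),list(map(float,s["ee_rot"]))])+"\n")
print("t",round(s["clock"],2),"q",s["joints"].round(3),"F",s["force"].round(1),"w",round(s["width"]*9.18,2))
print("pos",s["position"].round(4),"cab mm",(cab(p[0])*1000).round(1)); print((C.T@R).round(3))
E
python3 log.py
```

```text
t 0.15 q [ 1.188  0.435  0.025  1.574 -0.012  1.134 -0.075] F [-0.1 -0.2  0.5] w 9.2
pos [ 0.1725 -0.6004  0.2451] cab mm [-650.9  619.8  245.1]
[[-1.     0.001  0.003]
 [-0.003  0.    -1.   ]
 [-0.001 -1.    -0.   ]]
```

Call:
move_arm(
  series=[
    {"x": 0, "y": -5, "z": 0, "rx": 0, "ry": 0, "rz": 0},
    {"x": -4, "y": 0, "z": 4.2, "rx": 0, "ry": 0, "rz": 0},
    {"x": -4, "y": 0, "z": 4.2, "rx": 0, "ry": 0, "rz": 0},
    {"x": -4, "y": 0, "z": 4.2, "rx": 0, "ry": 0, "rz": 0},
    {"x": -4, "y": 0, "z": 4.2, "rx": 0, "ry": 0, "rz": 0},
    {"x": -4, "y": 0, "z": 4.2, "rx": 0, "ry": 0, "rz": 0},
    {"x": -4, "y": 0, "z": 4.2, "rx": 0, "ry": 0, "rz": 0},
  ],
  jaw=3.0,
  newtons=10,
)

```text
clock: 1.02
position: [0.3507, -0.2951, 0.295]
ee_rot: [-1.325, 1.009, -1.005]
force: [1.2, -0.3, -0.4]
width: 0.335
```

```bash
python3 log.py
```

```text
t 1.02 q [ 0.736  0.132 -0.172  1.87   0.025  1.144 -0.744] F [ 1.2 -0.3 -0.4] w 3.08
pos [ 0.3507 -0.2951  0.295 ] cab mm [-405.9  365.   295. ]
[[-1.     0.002 -0.005]
 [ 0.005  0.001 -1.   ]
 [-0.002 -1.    -0.001]]
```

Call:
move_arm(
  series=[
    {"x": -3.9, "y": 0, "z": 4.1, "rx": 0, "ry": 0, "rz": 0},
    {"x": -3.9, "y": 0, "z": 4.1, "rx": 0, "ry": 0, "rz": 0},
    {"x": -3.9, "y": 0, "z": 4.1, "rx": 0, "ry": 0, "rz": 0},
    {"x": -3.9, "y": 0, "z": 4.1, "rx": 0, "ry": 0, "rz": 0},
    {"x": -3.9, "y": 0, "z": 4.1, "rx": 0, "ry": 0, "rz": 0},
    {"x": -3.9, "y": 0, "z": 4.1, "rx": 0, "ry": 0, "rz": 0},
    {"x": -3.9, "y": 0, "z": 4.1, "rx": 0, "ry": 0, "rz": 0},
    {"x": 0, "y": 0, "z": 0, "rx": 0, "ry": 0.17, "rz": 0},
    {"x": 0, "y": 0, "z": 0, "rx": 0, "ry": 0.17, "rz": 0},
    {"x": 0, "y": 0, "z": 0, "rx": 0, "ry": 0.17, "rz": 0},
    {"x": 0, "y": 0, "z": 0, "rx": 0, "ry": 0.17, "rz": 0},
  ],
  jaw=3.2,
  newtons=10,
)

```text
clock: 2.4
position: [0.559, 0.0626, 0.2929]
ee_rot: [-0.982, 1.517, -1.51]
force: [0.2, 0.2, 0.6]
width: 0.349
```

```bash
python3 log.py
python3 - <<'E'
from h import *
s,p,R=st()
im=arm.get_image("wrist"); cv2.imwrite("pics/w1.png",im)
K=wld((-.1332,.0765,.227)); print(proj("wrist",K,p), proj("wrist",wld((-.1332,.0765,.187)),p))
print(R.T@(wld((-.1332,.0765,.214))-p[0]))
E
```

```text
t 2.4 q [ 0.025  0.322 -0.305  1.635  0.098  1.203 -2.294] F [0.2 0.2 0.6] w 3.21
pos [0.559  0.0626 0.2929] cab mm [-118.6   67.   292.9]
[[-0.766  0.003 -0.643]
 [ 0.643  0.004 -0.766]
 [-0.    -1.    -0.005]]
[344.58847828 218.90399468] [340.57050775 201.16481452]
[0.01729196 0.07887198 0.00247561]
```

View pics/w1.png

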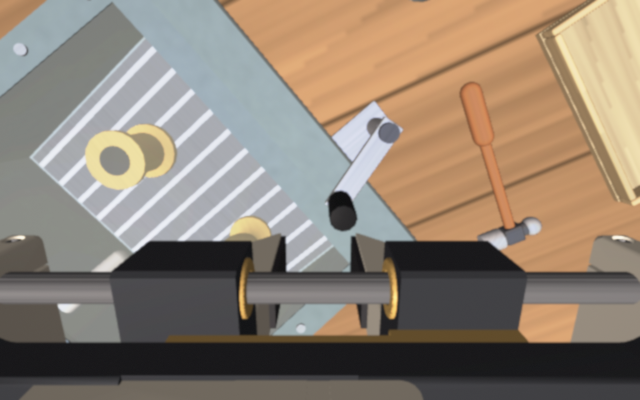

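Call:
move_arm(
  series=[
    {"x": 1.7, "y": 0, "z": 0.25, "rx": 0, "ry": 0, "rz": 0},
    {"x": 0, "y": 4, "z": 0, "rx": 0, "ry": 0, "rz": 0},
    {"x": 0, "y": 3.9, "z": 0, "rx": 0, "ry": 0, "rz": 0},
    {"x": 0, "y": 0, "z": 0, "rx": 0, "ry": 0, "rz": 0},
  ],
)

```text
clock: 2.95
position: [0.553, 0.0412, 0.2127]
ee_rot: [-0.983, 1.514, -1.51]
force: [-0.3, 0.6, -0.4]
width: 0.346
```

```bash
python3 log.py
python3 - <<'E'
from h import *
s,p,R=st()
print(R.T@(wld((-.1332,.0765,.214))-p[0]))
E
```

```text
t 2.95 q [ 0.051  0.375 -0.295  1.768  0.123  1.02  -2.28 ] F [-0.3  0.6 -0.4] w 3.17
pos [0.553  0.0412 0.2127] cab mm [-137.5   78.6  212.7]
[[-0.767  0.002 -0.641]
 [ 0.641  0.003 -0.767]
 [ 0.001 -1.    -0.004]]
[-0.00464059 -0.00131506 -0.00119574]
```

Call:
move_arm(
  series=[
    {"x": 1.3, "y": 0, "z": -0.9, "rx": 0, "ry": 0, "rz": 0},
    {"x": 1.8, "y": 0, "z": -0.2, "rx": 0, "ry": 0, "rz": 0},
    {"x": 1.75, "y": 0, "z": 0.3, "rx": 0, "ry": 0, "rz": 0},
    {"x": 1.6, "y": 0, "z": 0.8, "rx": 0, "ry": 0, "rz": 0},
    {"x": 0.7, "y": 0, "z": 0.55, "rx": 0, "ry": 0, "rz": 0},
    {"x": 0, "y": 0, "z": 0, "rx": 0, "ry": 0, "rz": 0},
  ],
)

```text
clock: 3.7
position: [0.5276, -0.0322, 0.2199]
ee_rot: [-0.977, 1.506, -1.511]
force: [-0.1, 0.9, 1.5]
width: 0.35
```

```bash
python3 log.py
python3 - <<'E'
from h import *
s,p,R=st()
print((cab(p[0])-np.array([-.19,.06,0]))*1000)
cv2.imwrite("pics/t3.png",cv2.resize(arm.get_image("top")[105:290,145:335],None,fx=3.2,fy=3.2))
E
```

```text
t 3.7 q [ 0.177  0.32  -0.278  1.828  0.103  1.002 -2.131] F [-0.1  0.9  1.5] w 3.22
pos [ 0.5276 -0.0322  0.2199] cab mm [-201.3  123.1  219.9]
[[-0.769 -0.001 -0.64 ]
 [ 0.64  -0.005 -0.769]
 [-0.003 -1.     0.005]]
[-11.26741819  63.06929988 219.91224369]
```

View pics/t3.png

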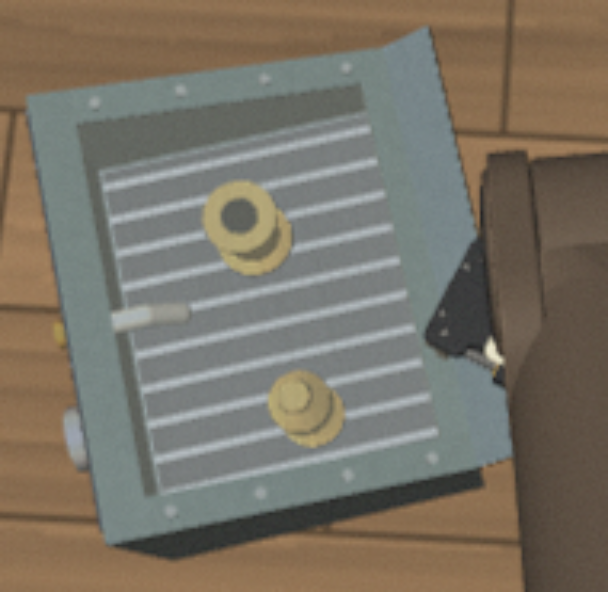

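Call:
move_arm(
  series=[
    {"x": 0.4, "y": 0.5, "z": 0.4, "rx": 0, "ry": 0, "rz": 0},
    {"x": 0, "y": 0, "z": 0, "rx": 0, "ry": 0, "rz": 0},
    {"x": -0.8, "y": 0, "z": 0, "rx": 0, "ry": 0, "rz": 0},
    {"x": 0, "y": -4, "z": 0, "rx": 0, "ry": 0, "rz": 0},
    {"x": 0, "y": -4, "z": 0, "rx": 0, "ry": 0, "rz": 0},
    {"x": 0, "y": 0, "z": 0, "rx": 0, "ry": 0, "rz": 0},
  ],
)

```text
clock: 4.5
position: [0.5328, -0.0265, 0.296]
ee_rot: [-0.982, 1.505, -1.506]
force: [-0.0, 0.2, 0.3]
width: 0.35
```

```bash
python3 log.py
python3 - <<'E'
from h import *
s,p,R=st()
im=arm.get_image("wrist"); cv2.imwrite("pics/w2.png",im)
for ph in (1.3,1.5,1.6,1.75): print(ph,proj("wrist",wld((-.19+.06*np.cos(ph),.06+.06*np.sin(ph),.227)),p).round(1))
E
```

```text
t 4.5 q [ 0.174  0.265 -0.283  1.705  0.078  1.18  -2.113] F [-0.   0.2  0.3] w 3.21
pos [ 0.5328 -0.0265  0.296 ] cab mm [-197.2  116.5  296. ]
[[-0.772  0.    -0.636]
 [ 0.636 -0.003 -0.772]
 [-0.002 -1.     0.002]]
1.3 [291.  244.1]
1.5 [307.  235.6]
1.6 [314.2 230.2]
1.75 [324.1 220.8]
```

View pics/w2.png

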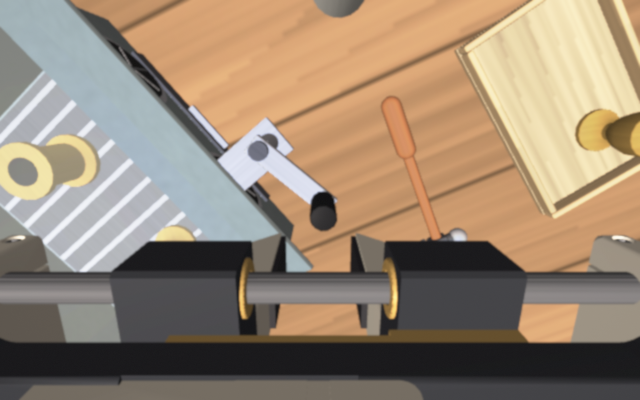

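```bash
cat > kin.py <<'E'
import numpy as np, json, itertools
from scipy.spatial.transform import Rotation as Rn
from scipy.optimize import least_squares
def fk(q,prm,sg):
    o1,o7,h,L1,L2,L3,a1,a2,a3,b6=prm
    # tool: y along approach
    Rz=lambda t:Rn.from_euler('z',t).as_matrix(); Ry=lambda t:Rn.from_euler('y',t).as_matrix()
    R=Rz(sg[0]*q[0]+o1); p=np.array([0,0,h])+R@[a1,0,0]
    R=R@Ry(q[1])@Rz(sg[2]*q[2]); p=p+R@[a2,0,L1]
    R=R@Ry(sg[3]*q[3])@Rz(sg[4]*q[4]); p=p+R@[a3,0,L2]
    R=R@Ry(sg[5]*q[5]); 
    R=R@Rz(sg[6]*q[6]+o7); p=p+R@[0,0,0]+R@[0,0,L3]+ (R@Rz(-sg[6]*q[6]-o7))@[b6,0,0]
    # map flange z->tool y : tool axes columns x,y,z ; tool y = flange z
    M=np.array([[1,0,0],[0,0,-1],[0,1,0.]])  # tool x=fl x, tool y = fl z, tool z=-fl y
    return R@M,p
def load():
    return [tuple(map(np.array,json.loads(l))) for l in open("log.jsonl")]
def fit(D,sg,x0):
    def res(prm):
        r=[]
        for q,p,rv in D:
            R,pp=fk(q,prm,sg); r+=list((pp-p)*5); r+=list(Rn.from_matrix(R.T@Rn.from_rotvec(rv).as_matrix()).as_rotvec())
        return np.concatenate([r,1e-3*(np.array(prm)-x0)])
    return least_squares(res,x0)
if __name__=="__main__":
    D=load(); best=[]
    for sg in itertools.product((1,-1),(1,),(1,-1),(1,),(1,-1),(1,),(1,-1)):
        for o1 in (0,1.57,3.14,-1.57):
          for o7 in(0,1.57,3.14,-1.57):
            r=fit(D,sg,np.array([o1,o7,.3,.4,.4,.2,0,0,0,0]))
            best.append((r.cost,sg,r.x.round(4).tolist()))
    best.sort(key=lambda b:b[0])
    for b in best[:4]: print(b)
    json.dump(best[0][1:],open("kin.json","w"))
E
python3 kin.py
```

```text
(np.float64(0.0018062676820908207), (-1, 1, -1, 1, -1, 1, -1), [-0.0893, 3.0523, 0.3962, 0.5629, 0.4357, 0.4753, 0.0146, -0.0067, 0.0053, 0.0173])
(np.float64(0.0018073599635589068), (-1, 1, -1, 1, -1, 1, -1), [-0.0893, 3.0523, 0.3962, 0.5629, 0.4357, 0.4753, 0.0146, -0.0067, 0.0053, 0.0173])
(np.float64(0.0018073624647877216), (-1, 1, -1, 1, -1, 1, -1), [-0.0893, 3.0523, 0.3962, 0.5629, 0.4357, 0.4753, 0.0146, -0.0067, 0.0053, 0.0173])
(np.float64(0.001807640300421537), (-1, 1, -1, 1, -1, 1, -1), [-0.0893, 3.0523, 0.3962, 0.5629, 0.4357, 0.4753, 0.0146, -0.0067, 0.0053, 0.0173])
```

```bash
cat > ik.py <<'E'
from kin import *
from h import cab,wld,C,O
LIM=np.array([[-2.62,2.62],[-.44,2.09],[-1.27,1.32],[.08,2.57],[-1.32,4.46],[.12,2],[-2.74,2.74]])
sg,prm=json.load(open("kin.json"))
def ik(R,p,seeds,m=.05):
    best=None
    for s in seeds:
        f=lambda q:np.concatenate([(lambda R2,p2:np.concatenate([(p2-p)*5,Rn.from_matrix(R2.T@R).as_rotvec()]))(*fk(q,prm,sg)),1e-3*(q-s)])
        s2=np.clip(s,LIM[:,0]+m+.01,LIM[:,1]-m-.01)
        r=least_squares(f,s2,bounds=(LIM[:,0]+m,LIM[:,1]-m),max_nfev=60)
        R2,p2=fk(r.x,prm,sg); e=np.linalg.norm(p2-p)+.2*np.linalg.norm(Rn.from_matrix(R2.T@R).as_rotvec())
        if best is None or e<best[0]: best=(e,r.x)
        if e<.004: break
    return best
def pose(al,psi,roll,c):
    """al below horizontal, psi yaw of pointing from +xc toward +yc; roll 0: jaw horiz with tz upper"""
    d=np.array([np.cos(al)*np.cos(psi),np.cos(al)*np.sin(psi),-np.sin(al)])
    tx=np.array([-np.sin(psi),np.cos(psi),0])*(-1 if roll==0 else 1)
    tz=np.cross(tx,d)
    return C@np.stack([tx,d,tz],1), wld(c)
E
python3 - <<'E'
from ik import *
D=load(); q0=D[-1][0]
rng=np.random.default_rng(0)
seeds=[q0]+[LIM[:,0]+rng.random(7)*(LIM[:,1]-LIM[:,0]) for _ in range(14)]
R,p=pose(np.pi/2,0,0,(0,0,0)); print((C.T@R).round(2))
for y in(-.06,):
  for al in (20,30,45,60):
    for psi in (-30,-15,0,15,30):
      for roll in(0,1):
        c=np.array([-.14,y,.15]); d=np.array([np.cos(np.radians(al))*np.cos(np.radians(psi)),np.cos(np.radians(al))*np.sin(np.radians(psi)),-np.sin(np.radians(al))])
        e,q=ik(*pose(np.radians(al),np.radians(psi),roll,c-.019*d),seeds)
        print(al,psi,roll,round(e,4),q.round(2) if e<.01 else "")
E
```

```text
[[-0.  0.  1.]
 [-1.  0.  0.]
 [ 0. -1.  0.]]
20 -30 0 0.0 [ 0.84  1.13 -0.59  1.62 -0.72  1.07  0.74]
20 -30 1 0.0 [ 0.73  1.07 -0.38  1.62 -0.88  1.18 -2.28]
20 -15 0 0.0 [ 0.7   1.22 -0.58  1.28 -0.53  1.38  0.6 ]
20 -15 1 0.0 [ 0.62  1.18 -0.39  1.28 -0.68  1.44 -2.44]
20 0 0 0.0 [ 0.58  1.38 -0.72  0.89 -0.3   1.69  0.47]
20 0 1 0.0 [ 0.49  1.32 -0.43  0.9  -0.53  1.74 -2.54]
20 15 0 0.0173 
20 15 1 0.0177 
20 30 0 0.0688 
20 30 1 0.0688 
30 -30 0 0.0 [ 0.91  1.08 -0.82  1.65 -0.42  0.89  0.41]
30 -30 1 0.0 [ 0.66  0.93 -0.34  1.66 -0.84  1.1  -2.38]
30 -15 0 0.0 [ 0.77  1.17 -0.82  1.34 -0.25  1.22  0.35]
30 -15 1 0.0 [ 0.56  1.04 -0.35  1.35 -0.64  1.35 -2.49]
30 0 0 0.0 [ 0.59  1.26 -0.77  1.01 -0.18  1.56  0.4 ]
30 0 1 0.0 [ 0.45  1.18 -0.37  1.01 -0.49  1.63 -2.54]
30 15 0 0.0 [ 0.41  1.41 -0.86  0.6  -0.01  1.92  0.43]
30 15 1 0.0 [ 0.32  1.34 -0.42  0.61 -0.36  1.95 -2.55]
30 30 0 0.0429 
30 30 1 0.0429 
45 -30 0 0.0 [ 0.81  0.89 -0.84  1.67 -0.23  0.82  0.1 ]
45 -30 1 0.0 [ 0.49  0.74 -0.25  1.69 -0.75  1.   -2.59]
45 -15 0 0.0 [ 0.73  1.02 -0.89  1.42 -0.05  1.11  0.13]
[... 257 characters left out ...]
.88 -0.3   1.7  -2.51]
45 30 0 0.001 [ 0.22  1.26 -0.59  0.57  0.    1.95  0.64]
45 30 1 0.001 [ 0.21  1.26 -0.58  0.57 -0.    1.95 -2.5 ]
60 -30 0 0.0 [ 0.66  0.76 -0.85  1.65  0.04  0.84 -0.27]
60 -30 1 0.0 [ 0.01  0.63  0.26  1.66 -0.79  1.07 -2.69]
60 -15 0 0.0 [ 0.59  0.84 -0.82  1.47  0.06  1.06 -0.06]
60 -15 1 0.0 [ 0.16  0.71 -0.    1.48 -0.55  1.17 -2.69]
60 0 0 0.0 [ 0.51  0.94 -0.84  1.29  0.14  1.27  0.11]
60 0 1 0.0 [ 0.18  0.8  -0.1   1.3  -0.41  1.32 -2.61]
60 15 0 0.0 [ 0.4   1.   -0.8   1.11  0.18  1.47  0.31]
60 15 1 0.0 [ 0.19  0.9  -0.24  1.11 -0.23  1.47 -2.54]
60 30 0 0.0 [ 0.28  1.06 -0.75  0.93  0.22  1.64  0.52]
60 30 1 0.0 [ 0.12  0.98 -0.27  0.93 -0.12  1.63 -2.4 ]
```

Run:
```python
from h import *
im=arm.get_image("side"); cv2.imwrite("pics/s2.png",cv2.resize(im[0:330,160:560],None,fx=1.8,fy=1.8))
```

```text
(no output)
```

View pics/s2.png

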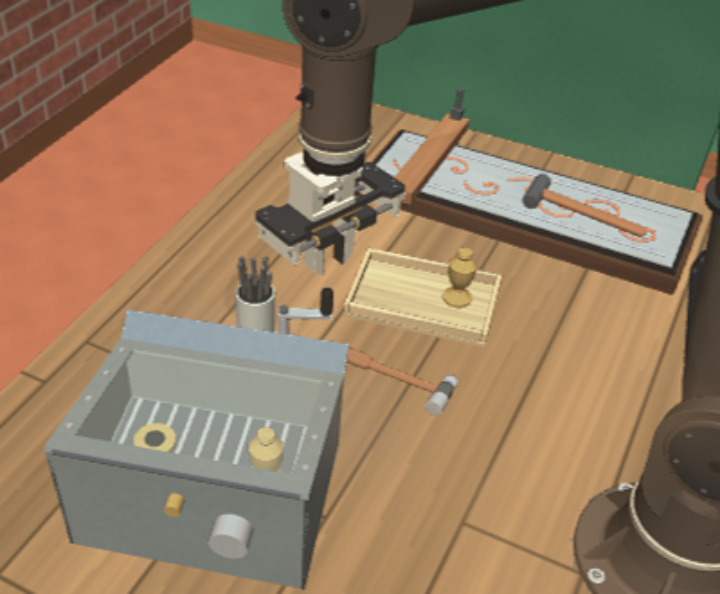

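```bash
cat > sim.py <<'E'
from ik import *
from scipy.spatial.transform import Slerp
def box(x,y,z,n=9):
    g=np.array(np.meshgrid(np.linspace(-x,x,n),np.linspace(y[0],y[1],n),np.linspace(-z,z,n))).reshape(3,-1).T
    return g
def toolpts(open_=.03):
    w=open_/2+.019
    pts=[box(w,(-.047,.019),.0095),box(.095,(-.085,-.047),.0375),box(.045,(-.14,-.085),.045)]
    a=np.linspace(0,2*np.pi,13); pts.append(np.array([[.052*np.cos(t),y,.052*np.sin(t)] for t in a for y in np.linspace(-.4,-.14,14)]))
    pts.append(np.array([[.075*np.cos(t),y,.075*np.sin(t)] for t in a for y in np.linspace(-.53,-.4,5)]))
    return np.concatenate(pts)
def opening(Rc,pc,open_=.03):
    X=toolpts(open_)@Rc.T+pc; m=np.abs(X[:,1])<.16; X=X[m]*1000
    dx=130-X[:,0];dz=X[:,2]-204; r=np.hypot(dx,dz); f=np.degrees(np.arctan2(dz,dx))
    fc=np.where(r<258.6,-12.4-np.degrees(np.arcsin(np.clip(3.9/np.maximum(r,4),0,1))),-13+(r-258.6)/28.4*6.6)
    ok=(r<287)
    if not ok.any(): return 0,None
    req=np.where(ok,f-fc,-999); req=np.where(dx<-30,-999,req); i=req.argmax()
    return max(0,req[i]),X[i].round(0)
def wallhit(Rc,pc,open_=.03):
    X=(toolpts(open_)@Rc.T+pc)*1000
    front=(np.abs(X[:,0]+120)<6)&(X[:,2]<150)&(np.abs(X[:,1])<163)
    side=(np.abs(np.abs(X[:,1])-160)<6)&(X[:,2]<145+55*(X[:,0]+120)/250+5)&(X[:,0]>-122)&(X[:,0]<135)
    noz=(np.abs(X[:,1])<14)&(np.abs(X[:,2]-137)<14)&(X[:,0]>55)&(X[:,0]<130)
    ktch=(np.abs(X[:,0]+195)<25)&(X[:,1]>50)&(X[:,1]<132)&(X[:,2]<232)&(X[:,2]>125)
    tin=(np.hypot(X[:,0]+342,X[:,1]+22)<42)&(X[:,2]<150)
    hin=(X[:,0]>118)&(X[:,2]<300)
    return [n for n,v in dict(front=front,side=side,noz=noz,catch=ktch,tin=tin,hin=hin).items() if v.any()]
def Rcab(al,psi,tx=None):
    d=np.array([np.cos(al)*np.cos(psi),np.cos(al)*np.sin(psi),-np.sin(al)])
    if tx is None: tx=np.array([np.sin(psi),-np.cos(psi),0])
    return np.stack([tx,d,np.cross(tx,d)],1)
E
cat > wp.py <<'E'
from sim import *
r=np.radians
V=lambda a:Rcab(r(90),0,np.array([-np.sin(r(a)),-np.cos(r(a)),0]))  # a=0: tx=-yc ; a=90: tx=-xc ; a=-90: +xc
s=1
W=[("pre",Rcab(r(30),0),(-.24,-.06,.2)),("in",Rcab(r(30),0),(-.1535,-.06,.1495)),
("l1",Rcab(r(30),0),(-.15,-.06,.25)),("l2",Rcab(r(30),0),(-.11,-.06,.34)),("l3",Rcab(r(30),0),(-.05,-.06,.41)),
("t1",Rcab(r(45),0),(-.03,-.06,.37)),("t2",Rcab(r(60),0),(-.04,-.06,.32)),("t3",Rcab(r(75),0),(-.06,-.06,.28)),("t4",V(0),(-.06,-.06,.26)),
("y1",V(45*s),(-.06,-.02,.26)),("y2",V(90*s),(-.06,.02,.26)),("m",V(90*s),(-.06,.078,.25)),("o",V(90*s),(-.03,.078,.22)),("p",V(90*s),(-.005,.078,.19)),("g",V(90*s),(-.005,.078,.112))]
if __name__=="__main__":
    q=load()[-1][0]; rng=np.random.default_rng(0)
    for k in range(len(W)):
        n,R,p=W[k]; p=np.array(p)
        if k:
            R0,p0=W[k-1][1],np.array(W[k-1][2]); sl=Slerp([0,1],Rn.from_matrix(np.stack([R0,R])))
            for t in (.33,.67):
                Rm=sl(t).as_matrix(); pm=p0+t*(p-p0); print("   ",round(opening(Rm,pm)[0],1),wallhit(Rm,pm))
        e,q1=ik(C@R,wld(p),[q]+[q+rng.normal(0,.4,7) for _ in range(5)])
        o=opening(R,p); print(n,"ik",round(e,4),q1.round(2),"open",round(o[0],1),o[1],wallhit(R,p)); q=q1
E
python3 wp.py
```

```text
pre ik 0.0 [ 0.58  1.29 -0.73  0.75 -0.19  1.79  0.4 ] open 0 None []
    0 []
    0 []
in ik 0.0 [ 0.58  1.26 -0.74  1.01 -0.2   1.55  0.43] open 0 [-132.  -26.  148.] []
    7.2 []
    15.2 []
l1 ik 0.0 [ 0.58  1.15 -0.77  1.   -0.25  1.63  0.34] open 21.9 [-129.  -26.  249.] []
    30.1 []
    37.6 []
l2 ik 0.0 [ 0.57  1.03 -0.81  1.04 -0.31  1.64  0.26] open 44.9 [-89. -26. 339.] []
    51.7 []
    58.8 []
l3 ik 0.0 [ 0.55  0.93 -0.83  1.1  -0.37  1.61  0.18] open 65.1 [-29. -26. 409.] []
    64.5 []
    63.4 []
t1 ik 0.0 [ 0.46  0.79 -0.78  1.19 -0.25  1.49  0.13] open 62.2 [-10. -26. 363.] []
    62.9 []
    63.1 []
t2 ik 0.0 [ 0.35  0.69 -0.7   1.26 -0.1   1.39  0.05] open 61.6 [-41.  35. 396.] []
    61.2 []
    61.2 []
t3 ik 0.0 [ 0.2   0.62 -0.62  1.33  0.08  1.3  -0.08] open 60.8 [-44. -15. 394.] []
    63.1 []
    67.2 []
t4 ik 0.0 [-0.02  0.57 -0.53  1.39  0.29  1.26 -0.28] open 70.7 [ -8. -60. 420.] []
    70.4 []
    70.7 []
y1 ik 0.0 [-0.1   0.48 -0.34  1.5   0.16  1.2  -0.97] open 70.5 [  4. -20. 400.] []
    71.5 []
    71.6 []
y2 ik 0.0 [-0.2   0.4  -0.16  1.6   0.07  1.15 -1.67] open 70.7 [ -8.  20. 420.] []
    70.3 []
    69.9 []
m ik 0.0 [-0.19  0.31 -0.16  1.75  0.06  1.08 -1.66] open 70.1 [ -8.  78. 430.] []
    72.6 []
    75.7 []
o ik 0.0 [-0.24  0.34 -0.17  1.79  0.06  1.02 -1.72] open 78.2 [ 22.  78. 440.] []
    79.5 []
    82.1 []
p ik 0.0 [-0.28  0.37 -0.17  1.83  0.07  0.95 -1.78] open 84.1 [ 47.  78. 450.] []
    84.2 []
    83.8 []
g ik 0.0 [-0.3   0.47 -0.15  1.9   0.1   0.78 -1.8 ] open 83.8 [ 47.  78. 452.] []
```

```bash
python3 - <<'E'
import re
t=open("wp.py").read()
t=t.replace('("l3",Rcab(r(30),0),(-.05,-.06,.41))','("l3",Rcab(r(30),0),(-.03,-.06,.43))').replace('("t1",Rcab(r(45),0),(-.03,-.06,.37)),("t2",Rcab(r(60),0),(-.04,-.06,.32)),("t3",Rcab(r(75),0),(-.06,-.06,.28))','("t1",Rcab(r(45),0),(-.01,-.06,.40)),("t2",Rcab(r(60),0),(-.02,-.06,.34)),("t3",Rcab(r(75),0),(-.05,-.06,.29))')
t=t.replace("(.33,.67)","(.2,.4,.6,.8)").replace('print("   ",round(opening(Rm,pm)[0],1),wallhit(Rm,pm))','print("   ",[round(opening(Rm,pm,o_)[0],1) for o_ in (.03,)],opening(Rm,pm)[1],wallhit(Rm,pm))')
open("wp.py","w").write(t)
E
python3 wp.py | sed -n '14,50p'
```

```text
[np.float64(36.1)] [-105.  -26.  303.] []
    [np.float64(40.5)] [-97. -26. 321.] []
l2 ik 0.0 [ 0.57  1.03 -0.81  1.04 -0.31  1.64  0.26] open 44.9 [-89. -26. 339.] []
    [np.float64(50.3)] [-73. -26. 357.] []
    [np.float64(55.7)] [-57. -26. 375.] []
    [np.float64(61.1)] [-41. -26. 393.] []
    [np.float64(66.4)] [-25. -26. 411.] []
l3 ik 0.0 [ 0.54  0.9  -0.85  1.12 -0.39  1.6   0.15] open 70.0 [ -9. -26. 429.] []
    [np.float64(71.5)] [ -5. -26. 422.] []
    [np.float64(71.4)] [ -1. -26. 415.] []
    [np.float64(71.3)] [  3. -26. 407.] []
    [np.float64(71.2)] [  6. -26. 400.] []
t1 ik 0.0 [ 0.45  0.76 -0.8   1.17 -0.26  1.51  0.08] open 71.1 [ 10. -26. 393.] []
    [np.float64(68.7)] [  8. -26. 380.] []
    [np.float64(67.7)] [-14.  35. 436.] []
    [np.float64(69.0)] [-13.  35. 424.] []
    [np.float64(68.9)] [-15.  35. 416.] []
t2 ik 0.0 [ 0.33  0.67 -0.72  1.25 -0.1   1.4   0.01] open 67.8 [-18.  35. 412.] []
    [np.float64(66.4)] [-25.  35. 410.] []
    [np.float64(65.8)] [-25. -15. 416.] []
    [np.float64(65.4)] [-26. -15. 405.] []
    [np.float64(64.3)] [-30. -15. 401.] []
t3 ik 0.0 [ 0.19  0.61 -0.64  1.32  0.09  1.31 -0.1 ] open 63.9 [-34. -15. 404.] []
    [np.float64(64.3)] [-31. -15. 403.] []
    [np.float64(65.5)] [-25. -60. 424.] []
    [np.float64(67.8)] [-19. -60. 417.] []
    [np.float64(68.3)] [-14. -60. 429.] []
t4 ik 0.0 [-0.01  0.57 -0.54  1.39  0.3   1.26 -0.29] open 70.7 [ -8. -60. 420.] []
    [np.float64(70.6)] [ -9. -60. 420.] []
    [np.float64(70.5)] [ -9. -33. 420.] []
    [np.float64(70.7)] [ -8. -33. 420.] []
    [np.float64(70.6)] [ -8. -33. 420.] []
y1 ik 0.0 [-0.09  0.48 -0.35  1.5   0.17  1.2  -0.98] open 70.5 [  4. -20. 400.] []
    [np.float64(70.9)] [ 39.  14. 345.] []
    [np.float64(71.7)] [ 42.   6. 345.] []
    [np.float64(71.8)] [ 42.  -2. 345.] []
    [np.float64(71.1)] [ 40. -10. 345.] []
```

```bash
cat > rows.py <<'E'
from sim import *
import arm_state if False else None
E
cat > rows.py <<'E'
from sim import *
from h import st
r=np.radians
V=lambda a:Rcab(r(90),0,np.array([-np.sin(r(a)),-np.cos(r(a)),0]))
T=lambda a:Rcab(r(a),0)
def rows(segs,start=None):
    """segs: list of (Rcab, pcab, n)"""
    if start is None:
        s,p,R=st(); start=(C.T@R,cab(p[0]))
    R0,p0=start; out=[]
    for R1,p1,n in segs:
        p1=np.array(p1); sl=Slerp([0,1],Rn.from_matrix(np.stack([R0,R1])))
        Rs=[sl(k/n).as_matrix() for k in range(n+1)]; ps=[p0+(p1-p0)*k/n for k in range(n+1)]
        for k in range(n):
            d=Rs[k].T@(ps[k+1]-ps[k])*100; w=Rn.from_matrix(Rs[k].T@Rs[k+1]).as_rotvec()
            out.append((d,w)); fl="" if np.linalg.norm(d)<=6.25 and np.linalg.norm(w)<.187 else "TOO BIG"
            print(f'x {d[0]:.2f} y {d[1]:.2f} z {d[2]:.2f} | rx {w[0]:.3f} ry {w[1]:.3f} rz {w[2]:.3f}',"open",round(opening(Rs[k+1],ps[k+1])[0],1),wallhit(Rs[k+1],ps[k+1]),fl)
        R0,p0=R1,p1; print('--')
E
python3 - <<'E'
from rows import *
rows([(V(0),(-.30,-.06,.35),13),(T(30),(-.25,-.06,.206),7)])
E
```

```text
x -0.26 y -0.44 z 1.56 | rx 0.000 ry -0.174 rz -0.000 open 41.8 [] 
x 0.01 y -0.44 z 1.58 | rx 0.000 ry -0.174 rz -0.000 open 39.3 [] 
x 0.29 y -0.44 z 1.55 | rx 0.000 ry -0.174 rz -0.000 open 0 [] 
x 0.55 y -0.44 z 1.48 | rx 0.000 ry -0.174 rz -0.000 open 0 [] 
x 0.80 y -0.44 z 1.36 | rx 0.000 ry -0.174 rz -0.000 open 0 [] 
x 1.02 y -0.44 z 1.21 | rx 0.000 ry -0.174 rz -0.000 open 0 [] 
x 1.22 y -0.44 z 1.01 | rx 0.000 ry -0.174 rz -0.000 open 0 [] 
x 1.37 y -0.44 z 0.78 | rx 0.000 ry -0.174 rz -0.000 open 0 [] 
x 1.49 y -0.44 z 0.53 | rx 0.000 ry -0.174 rz -0.000 open 0 [] 
x 1.56 y -0.44 z 0.27 | rx 0.000 ry -0.174 rz -0.000 open 0 [] 
x 1.58 y -0.44 z -0.00 | rx 0.000 ry -0.174 rz -0.000 open 0 [] 
x 1.56 y -0.44 z -0.28 | rx 0.000 ry -0.174 rz -0.000 open 0 [] 
x 1.49 y -0.44 z -0.54 | rx 0.000 ry -0.174 rz -0.000 open 0 [] 
--
x 0.00 y 2.06 z 0.71 | rx 0.150 ry 0.000 rz 0.000 open 0 [] 
x 0.00 y 2.14 z 0.40 | rx 0.150 ry 0.000 rz 0.000 open 0 [] 
x 0.00 y 2.18 z 0.08 | rx 0.150 ry 0.000 rz 0.000 open 0 [] 
x 0.00 y 2.16 z -0.25 | rx 0.150 ry 0.000 rz 0.000 open 0 [] 
x 0.00 y 2.10 z -0.57 | rx 0.150 ry 0.000 rz 0.000 open 0 [] 
x 0.00 y 1.99 z -0.88 | rx 0.150 ry 0.000 rz 0.000 open 0 [] 
x 0.00 y 1.84 z -1.16 | rx 0.150 ry 0.000 rz 0.000 open 0 [] 
--
```

Call:
move_arm(
  series=[
    {"x": -0.3, "y": -0.4, "z": 1.6, "rx": 0, "ry": -0.18, "rz": 0},
    {"x": 0, "y": -0.4, "z": 1.6, "rx": 0, "ry": -0.18, "rz": 0},
    {"x": 0.3, "y": -0.4, "z": 1.5, "rx": 0, "ry": -0.18, "rz": 0},
    {"x": 0.6, "y": -0.4, "z": 1.5, "rx": 0, "ry": -0.18, "rz": 0},
    {"x": 0.8, "y": -0.4, "z": 1.4, "rx": 0, "ry": -0.18, "rz": 0},
    {"x": 1.0, "y": -0.4, "z": 1.2, "rx": 0, "ry": -0.18, "rz": 0},
    {"x": 1.2, "y": -0.4, "z": 1.0, "rx": 0, "ry": -0.18, "rz": 0},
    {"x": 1.4, "y": -0.4, "z": 0.8, "rx": 0, "ry": -0.18, "rz": 0},
    {"x": 1.5, "y": -0.4, "z": 0.5, "rx": 0, "ry": -0.18, "rz": 0},
    {"x": 1.5, "y": -0.4, "z": 0.3, "rx": 0, "ry": -0.18, "rz": 0},
    {"x": 1.6, "y": -0.4, "z": 0, "rx": 0, "ry": -0.18, "rz": 0},
    {"x": 1.5, "y": -0.4, "z": -0.3, "rx": 0, "ry": -0.18, "rz": 0},
  ],
  jaw=0,
)

```text
clock: 6.1
position: [0.7167, -0.0596, 0.3172]
ee_rot: [-1.556, -0.17, 0.224]
force: [-0.3, 0.6, 1.0]
width: 0.009
```

```bash
python3 log.py
python3 - <<'E'
from rows import *
rows([(T(30),(-.25,-.06,.206),8)])
E
```

```text
t 6.1 q [ 0.339  0.665 -0.663  1.109  0.381  1.519  0.005] F [-0.3  0.6  1. ] w 0.08
pos [ 0.7167 -0.0596  0.3172] cab mm [-279.2  -51.4  317.2]
[[-0.025  0.011  1.   ]
 [-0.999  0.033 -0.025]
 [-0.033 -0.999  0.01 ]]
x 0.14 y 1.39 z 0.35 | rx 0.130 ry -0.005 rz -0.002 open 0 [] 
x 0.14 y 1.42 z 0.17 | rx 0.130 ry -0.005 rz -0.002 open 0 [] 
x 0.14 y 1.43 z -0.02 | rx 0.130 ry -0.005 rz -0.002 open 0 [] 
x 0.14 y 1.42 z -0.20 | rx 0.130 ry -0.005 rz -0.002 open 0 [] 
x 0.13 y 1.38 z -0.38 | rx 0.130 ry -0.005 rz -0.002 open 0 [] 
x 0.13 y 1.32 z -0.56 | rx 0.130 ry -0.005 rz -0.002 open 0 [] 
x 0.12 y 1.24 z -0.73 | rx 0.130 ry -0.005 rz -0.002 open 0 [] 
x 0.11 y 1.13 z -0.88 | rx 0.130 ry -0.005 rz -0.002 open 0 [] 
--
```

Call:
move_arm(
  series=[
    {"x": 0.1, "y": 1.4, "z": 0.3, "rx": 0.13, "ry": -0.005, "rz": -0.002},
    {"x": 0.1, "y": 1.4, "z": 0.2, "rx": 0.13, "ry": -0.005, "rz": -0.002},
    {"x": 0.1, "y": 1.4, "z": 0, "rx": 0.13, "ry": -0.005, "rz": -0.002},
    {"x": 0.1, "y": 1.4, "z": -0.2, "rx": 0.13, "ry": -0.005, "rz": -0.002},
    {"x": 0.1, "y": 1.4, "z": -0.4, "rx": 0.13, "ry": -0.005, "rz": -0.002},
    {"x": 0.1, "y": 1.3, "z": -0.6, "rx": 0.13, "ry": -0.005, "rz": -0.002},
    {"x": 0.1, "y": 1.2, "z": -0.7, "rx": 0.13, "ry": -0.005, "rz": -0.002},
    {"x": 0.1, "y": 1.1, "z": -0.9, "rx": 0.13, "ry": -0.005, "rz": -0.002},
    {"x": 0, "y": 0, "z": 0, "rx": 0, "ry": 0, "rz": 0},
  ],
)

```text
clock: 7.22
position: [0.7111, -0.0237, 0.1871]
ee_rot: [-0.478, -0.051, 0.283]
force: [-1.0, 0.2, -0.5]
width: 0.005
```

```bash
python3 log.py
python3 - <<'E'
from rows import *
rows([(T(30),(-.1535,-.06,.1495),4)])
from h import arm
import cv2
cv2.imwrite("pics/s3.png",cv2.resize(arm.get_image("side")[60:330,160:480],None,fx=2,fy=2))
cv2.imwrite("pics/w3.png",arm.get_image("wrist"))
E
```

```text
t 7.22 q [ 0.653  1.207 -0.92   0.954 -0.178  1.633  0.306] F [-1.   0.2 -0.5] w 0.04
pos [ 0.7111 -0.0237  0.1871] cab mm [-243.2  -55.8  187.1]
[[ 0.008  0.888  0.46 ]
 [-1.     0.015 -0.012]
 [-0.018 -0.46   0.888]]
x 0.14 y 2.42 z 0.20 | rx -0.011 ry -0.003 rz -0.004 open 0 [] 
x 0.13 y 2.42 z 0.23 | rx -0.011 ry -0.003 rz -0.004 open 0 [] 
x 0.12 y 2.42 z 0.25 | rx -0.011 ry -0.003 rz -0.004 open 0 [] 
x 0.11 y 2.41 z 0.28 | rx -0.011 ry -0.003 rz -0.004 open 0 [] 
--
```

View pics/s3.png

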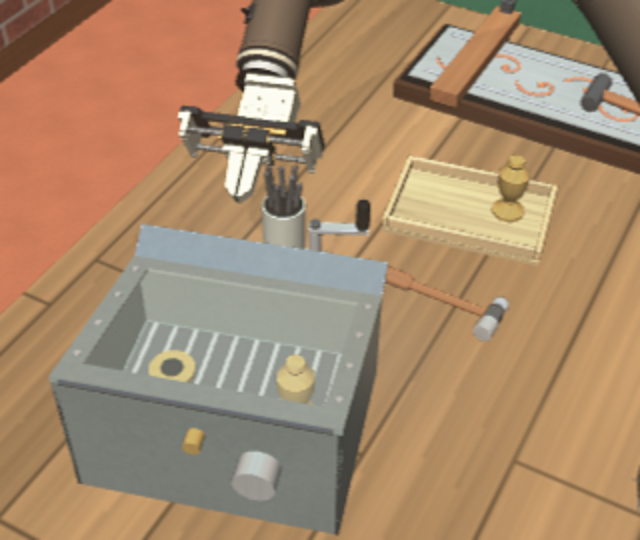

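View pics/w3.png

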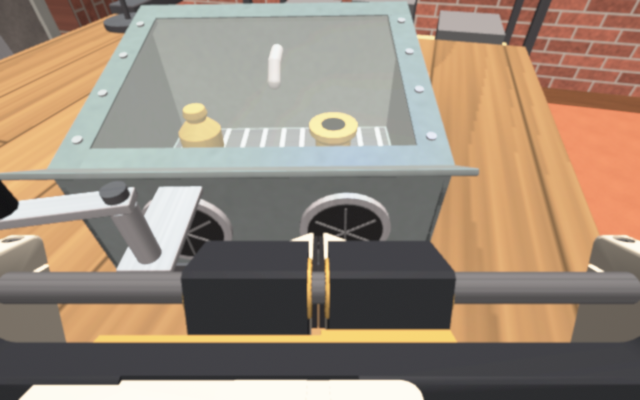

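Call:
move_arm(
  series=[
    {"x": 0.1, "y": 2.4, "z": 0.2, "rx": -0.01, "ry": -0.003, "rz": -0.004},
    {"x": 0.1, "y": 2.4, "z": 0.2, "rx": -0.01, "ry": -0.003, "rz": -0.004},
    {"x": 0.1, "y": 2.4, "z": 0.2, "rx": -0.01, "ry": -0.003, "rz": -0.004},
    {"x": 0.1, "y": 2.2, "z": 0.2, "rx": -0.01, "ry": -0.003, "rz": -0.004},
    {"x": 0, "y": 0, "z": 0, "rx": 0, "ry": 0, "rz": 0},
  ],
)

```text
clock: 7.95
position: [0.6961, 0.0644, 0.1649]
ee_rot: [-0.545, -0.102, 0.263]
force: [-0.6, -0.6, -1.8]
width: 0.004
```

```bash
python3 log.py
python3 - <<'E'
from rows import *
rows([(T(30),(-.152,-.06,.20),2),(T(30),(-.148,-.06,.25),2),(T(30),(-.11,-.06,.34),4),(T(30),(-.03,-.06,.43),5)])
from h import arm
import cv2
cv2.imwrite("pics/s4.png",cv2.resize(arm.get_image("side")[60:330,160:480],None,fx=2,fy=2))
E
```

```text
t 7.95 q [ 0.627  1.138 -0.937  1.18  -0.162  1.373  0.315] F [-0.6 -0.6 -1.8] w 0.04
pos [0.6961 0.0644 0.1649] cab mm [-154.4  -65.5  164.9]
[[ 0.001  0.851  0.525]
 [-1.    -0.013  0.022]
 [ 0.026 -0.525  0.851]]
x -0.23 y -0.82 z 1.56 | rx 0.014 ry 0.011 rz 0.006 open 7.0 [] 
x -0.25 y -0.80 z 1.57 | rx 0.014 ry 0.011 rz 0.006 open 11.3 [] 
--
x 0.00 y -1.08 z 2.27 | rx 0.000 ry 0.000 rz 0.000 open 17.1 [] 
x 0.00 y -1.08 z 2.27 | rx 0.000 ry 0.000 rz 0.000 open 22.4 [] 
--
x 0.00 y -0.30 z 2.42 | rx 0.000 ry 0.000 rz 0.000 open 28.5 [] 
x 0.00 y -0.30 z 2.42 | rx 0.000 ry 0.000 rz 0.000 open 34.0 [] 
x 0.00 y -0.30 z 2.42 | rx 0.000 ry 0.000 rz 0.000 open 39.5 [] 
x 0.00 y -0.30 z 2.42 | rx 0.000 ry 0.000 rz 0.000 open 44.9 [] 
--
x 0.00 y 0.49 z 2.36 | rx 0.000 ry 0.000 rz 0.000 open 50.3 [] 
x 0.00 y 0.49 z 2.36 | rx 0.000 ry 0.000 rz 0.000 open 55.7 [] 
x 0.00 y 0.49 z 2.36 | rx 0.000 ry 0.000 rz 0.000 open 61.1 [] 
x 0.00 y 0.49 z 2.36 | rx 0.000 ry 0.000 rz 0.000 open 66.4 [] 
x 0.00 y 0.49 z 2.36 | rx 0.000 ry 0.000 rz 0.000 open 70.0 [] 
--
```

View pics/s4.png

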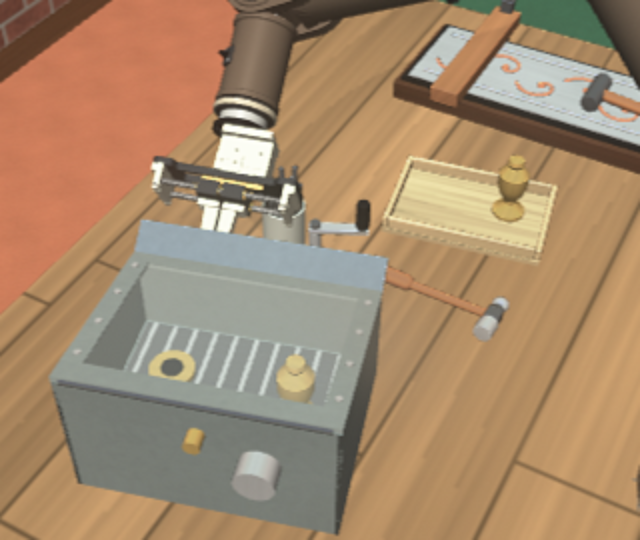

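Call:
move_arm(
  series=[
    {"x": -0.2, "y": -0.7, "z": 1.5, "rx": 0, "ry": 0, "rz": 0},
    {"x": -0.2, "y": -0.7, "z": 1.5, "rx": 0, "ry": 0, "rz": 0},
    {"x": 0, "y": -1.0, "z": 2.0, "rx": 0, "ry": 0, "rz": 0},
    {"x": 0, "y": -1.0, "z": 2.0, "rx": 0, "ry": 0, "rz": 0},
  ],
)

```text
clock: 8.5
position: [0.6934, 0.0645, 0.2482]
ee_rot: [-0.561, -0.108, 0.249]
force: [0.6, 0.1, -2.9]
width: 0.006
```

```bash
python3 log.py
python3 - <<'E'
from rows import *
s,p,R=st(); print(opening(C.T@R,cab(p[0]),0))
rows([(T(30),(-.11,-.06,.34),4),(T(30),(-.03,-.06,.43),5)])
from h import arm
import cv2
cv2.imwrite("pics/s5.png",cv2.resize(arm.get_image("side")[60:330,160:480],None,fx=2,fy=2))
E
```

```text
t 8.5 q [ 0.638  1.037 -0.965  1.162 -0.199  1.428  0.247] F [ 0.6  0.1 -2.9] w 0.05
pos [0.6934 0.0645 0.2482] cab mm [-153.5  -62.9  248.2]
[[-0.011  0.842  0.539]
 [-0.999 -0.028  0.023]
 [ 0.034 -0.539  0.842]]
(np.float64(20.497274839826453), array([-133.,  -82.,  247.]))
x -0.01 y -0.32 z 2.52 | rx 0.011 ry 0.006 rz 0.007 open 27.3 [] 
x -0.02 y -0.29 z 2.52 | rx 0.011 ry 0.006 rz 0.007 open 33.5 [] 
x -0.04 y -0.27 z 2.53 | rx 0.011 ry 0.006 rz 0.007 open 39.2 [] 
x -0.06 y -0.24 z 2.53 | rx 0.011 ry 0.006 rz 0.007 open 44.9 [] 
--
x 0.00 y 0.49 z 2.36 | rx 0.000 ry 0.000 rz 0.000 open 50.3 [] 
x 0.00 y 0.49 z 2.36 | rx 0.000 ry 0.000 rz 0.000 open 55.7 [] 
x 0.00 y 0.49 z 2.36 | rx 0.000 ry 0.000 rz 0.000 open 61.1 [] 
x 0.00 y 0.49 z 2.36 | rx 0.000 ry 0.000 rz 0.000 open 66.4 [] 
x 0.00 y 0.49 z 2.36 | rx 0.000 ry 0.000 rz 0.000 open 70.0 [] 
--
```

View pics/s5.png

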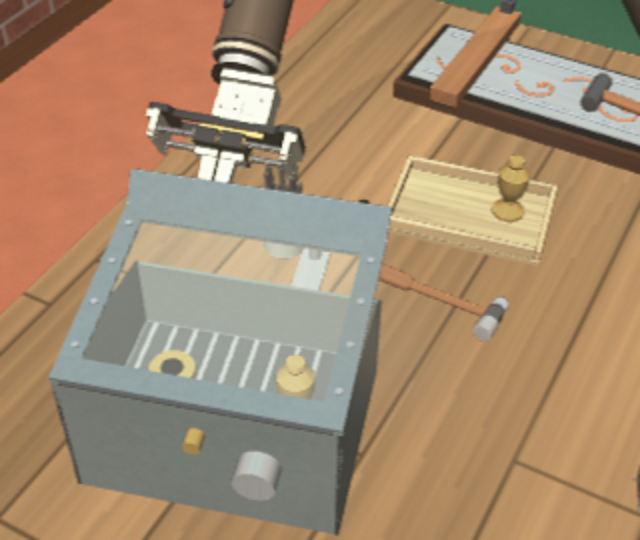

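Call:
move_arm(
  series=[
    {"x": 0, "y": 0.2, "z": 2.5, "rx": 0, "ry": 0.006, "rz": 0.007},
    {"x": 0, "y": 0.1, "z": 2.5, "rx": 0, "ry": 0.006, "rz": 0.007},
    {"x": 0, "y": 0, "z": 2.5, "rx": 0, "ry": 0.006, "rz": 0.007},
    {"x": 0, "y": 0, "z": 2.5, "rx": 0, "ry": 0.006, "rz": 0.007},
  ],
)

```text
clock: 9.05
position: [0.6835, 0.1048, 0.3366]
ee_rot: [-0.584, -0.079, 0.245]
force: [1.0, -9.5, 2.2]
width: 0.004
```

```bash
python3 log.py
python3 - <<'E'
from rows import *
s,p,R=st(); print(opening(C.T@R,cab(p[0]),0))
rows([(T(30),(-.03,-.06,.43),5)])
from h import arm
import cv2
cv2.imwrite("pics/s6.png",cv2.resize(arm.get_image("side")[10:330,160:480],None,fx=1.8,fy=1.8))
E
```

```text
t 9.05 q [ 0.599  0.926 -0.988  1.142 -0.25   1.466  0.118] F [ 1.  -9.5  2.2] w 0.04
pos [0.6835 0.1048 0.3366] cab mm [-112.1  -64.4  336.6]
[[-0.023  0.832  0.555]
 [-1.    -0.021 -0.009]
 [ 0.005 -0.555  0.832]]
(np.float64(43.758269262184875), array([-91., -46., 334.]))
x -0.12 y 0.33 z 2.46 | rx 0.013 ry -0.002 rz 0.004 open 49.4 [] 
x -0.11 y 0.36 z 2.46 | rx 0.013 ry -0.002 rz 0.004 open 55.1 [] 
x -0.10 y 0.39 z 2.46 | rx 0.013 ry -0.002 rz 0.004 open 60.7 [] 
x -0.10 y 0.42 z 2.45 | rx 0.013 ry -0.002 rz 0.004 open 66.3 [] 
x -0.09 y 0.46 z 2.44 | rx 0.013 ry -0.002 rz 0.004 open 70.0 [] 
--
```

View pics/s6.png

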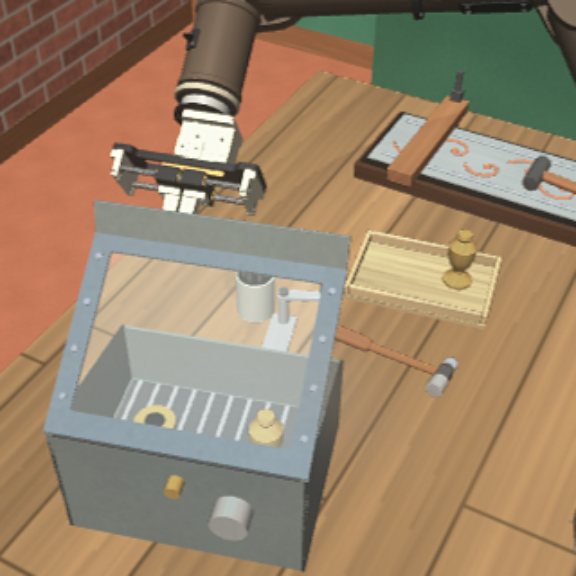

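Call:
move_arm(
  series=[
    {"x": -0.1, "y": 0.7, "z": 2.0, "rx": 0.01, "ry": 0, "rz": 0.004},
    {"x": -0.1, "y": 0.7, "z": 2.0, "rx": 0.01, "ry": 0, "rz": 0.004},
    {"x": -0.1, "y": 0.7, "z": 2.0, "rx": 0.01, "ry": 0, "rz": 0.004},
    {"x": -0.1, "y": 0.7, "z": 2.0, "rx": 0.01, "ry": 0, "rz": 0.004},
    {"x": -0.1, "y": 0.6, "z": 2.0, "rx": 0.01, "ry": 0, "rz": 0.004},
  ],
)

```text
clock: 9.72
position: [0.6613, 0.1783, 0.4199]
ee_rot: [-0.535, -0.079, 0.248]
force: [0.5, -1.0, 0.5]
width: 0.005
```

```bash
python3 log.py
python3 - <<'E'
from rows import *
s,p,R=st(); print(opening(C.T@R,cab(p[0]),0))
rows([(T(30),(-.025,-.06,.43),2),(T(45),(-.01,-.06,.40),3),(T(45),(.01,-.06,.385),2)])
from h import arm
import cv2
cv2.imwrite("pics/s7.png",cv2.resize(arm.get_image("side")[0:330,160:480],None,fx=1.8,fy=1.8))
E
```

```text
t 9.72 q [ 0.559  0.841 -1.044  1.158 -0.334  1.44   0.022] F [ 0.5 -1.   0.5] w 0.05
pos [0.6613 0.1783 0.4199] cab mm [-35.3 -63.1 419.9]
[[-0.019  0.858  0.513]
 [-1.    -0.022 -0.001]
 [ 0.01  -0.513  0.858]]
(np.float64(69.38403396409993), array([-14., -45., 418.]))
x -0.16 y 0.18 z 0.70 | rx 0.008 ry -0.001 rz 0.011 open 70.5 [] 
x -0.16 y 0.19 z 0.70 | rx 0.008 ry -0.001 rz 0.011 open 71.5 [] 
--
x 0.00 y 0.93 z -0.62 | rx -0.087 ry 0.000 rz 0.000 open 72.1 [] 
x 0.00 y 0.98 z -0.53 | rx -0.087 ry 0.000 rz 0.000 open 71.6 [] 
x 0.00 y 1.03 z -0.44 | rx -0.087 ry 0.000 rz 0.000 open 71.1 [] 
--
x 0.00 y 1.24 z 0.18 | rx 0.000 ry 0.000 rz 0.000 open 72.3 [] 
x 0.00 y 1.24 z 0.18 | rx 0.000 ry 0.000 rz 0.000 open 73.7 [] 
--
```

View pics/s7.png

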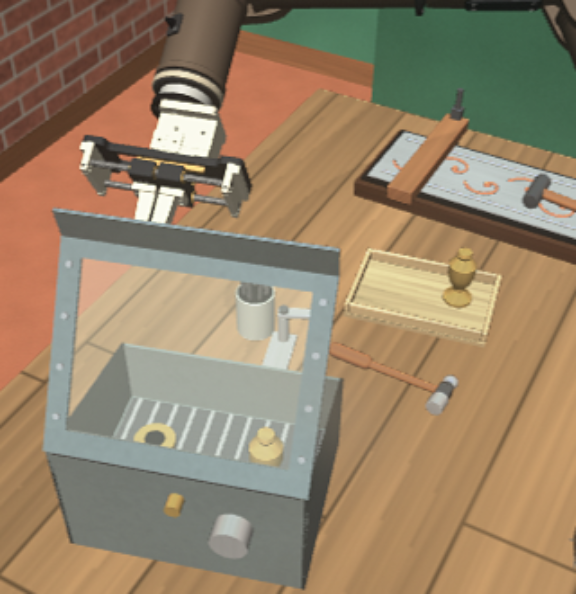

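```bash
cat > lidang.py <<'E'
from h import *
def lid(uR,uL):
    for nm,y,u in (("R",-.16,uR),("L",.16,uL)):
        b=min((np.linalg.norm(proj("side",wld((.13-.288*np.cos(np.radians(t-5.6)),y,.204+.288*np.sin(np.radians(t-5.6)))))-np.array(u)),t) for t in np.arange(0,95,.25)); print(nm,"opening",b[1],"px err",b[0].round(1))
E
python3 -c "
from lidang import *
lid((190.6,118.3),(348.9,140))
lid((160+147/2,60+225/2),(160+386/2,60+258/2))"
```

```text
R opening 67.5 px err 3.0
L opening 69.5 px err 1.0
R opening 0.0 px err 2.0
L opening 1.5 px err 1.7
```

Call:
move_arm(
  series=[
    {"x": -0.2, "y": 0.4, "z": 0.8, "rx": 0, "ry": 0, "rz": 0.01},
    {"x": -0.1, "y": 0.4, "z": 0.8, "rx": 0, "ry": 0, "rz": 0.01},
    {"x": 0, "y": 0.9, "z": -0.5, "rx": -0.087, "ry": 0, "rz": 0},
    {"x": 0, "y": 1.0, "z": -0.4, "rx": -0.087, "ry": 0, "rz": 0},
    {"x": 0, "y": 1.0, "z": -0.4, "rx": -0.087, "ry": 0, "rz": 0},
  ],
)

```text
clock: 10.4
position: [0.6488, 0.2106, 0.4043]
ee_rot: [-0.797, -0.11, 0.263]
force: [0.0, -1.5, 0.5]
width: 0.002
```

```bash
python3 log.py
python3 - <<'E'
from rows import *
s,p,R=st(); print(opening(C.T@R,cab(p[0]),0))
rows([(T(45),(.01,-.06,.385),2),(T(60),(-.005,-.06,.345),3),(T(75),(-.045,-.06,.29),4),(V(0),(-.07,-.06,.26),3)])
E
```

```text
t 10.4 q [ 0.43   0.727 -0.964  1.164 -0.189  1.431 -0.071] F [ 0.  -1.5  0.5] w 0.02
pos [0.6488 0.2106 0.4043] cab mm [ -0.8 -59.8 404.3]
[[ 0.001  0.695  0.719]
 [-1.     0.002  0.   ]
 [-0.001 -0.719  0.695]]
(np.float64(73.58813400034157), array([ 19., -79., 397.]))
x 0.01 y 1.07 z -0.28 | rx 0.008 ry 0.000 rz -0.001 open 73.6 [] 
x 0.01 y 1.07 z -0.29 | rx 0.008 ry 0.000 rz -0.001 open 73.7 [] 
--
x 0.00 y 0.59 z -1.30 | rx -0.087 ry 0.000 rz 0.000 open 73.5 [] 
x 0.00 y 0.70 z -1.24 | rx -0.087 ry 0.000 rz 0.000 open 72.8 [] 
x 0.00 y 0.81 z -1.17 | rx -0.087 ry 0.000 rz 0.000 open 71.3 [] 
--
x 0.00 y 0.69 z -1.55 | rx -0.065 ry 0.000 rz 0.000 open 69.1 [] 
x 0.00 y 0.79 z -1.51 | rx -0.065 ry 0.000 rz 0.000 open 68.4 [] 
x 0.00 y 0.89 z -1.45 | rx -0.065 ry 0.000 rz 0.000 open 66.4 [] 
x 0.00 y 0.98 z -1.39 | rx -0.065 ry 0.000 rz 0.000 open 64.8 [] 
--
x 0.00 y 0.75 z -1.06 | rx -0.087 ry 0.000 rz 0.000 open 64.8 [] 
x 0.00 y 0.84 z -0.99 | rx -0.087 ry 0.000 rz 0.000 open 66.9 [] 
x 0.00 y 0.92 z -0.92 | rx -0.087 ry 0.000 rz 0.000 open 67.8 [] 
--
```

Call:
move_arm(
  series=[
    {"x": 0, "y": 1.1, "z": -0.2, "rx": 0, "ry": 0, "rz": 0},
    {"x": 0, "y": 1.1, "z": -0.3, "rx": 0, "ry": 0, "rz": 0},
    {"x": 0, "y": 0.6, "z": -1.2, "rx": -0.087, "ry": 0, "rz": 0},
    {"x": 0, "y": 0.7, "z": -1.2, "rx": -0.087, "ry": 0, "rz": 0},
    {"x": 0, "y": 0.8, "z": -1.1, "rx": -0.087, "ry": 0, "rz": 0},
  ],
)

```text
clock: 11.02
position: [0.6484, 0.2069, 0.3391]
ee_rot: [-1.058, -0.138, 0.255]
force: [0.1, -0.6, 0.3]
width: 0.009
```

```bash
python3 log.py
python3 - <<'E'
from rows import *
s,p,R=st(); print(opening(C.T@R,cab(p[0]),0))
rows([(T(75),(-.045,-.06,.29),4),(V(0),(-.07,-.06,.26),3)])
from h import arm
import cv2
cv2.imwrite("pics/s8.png",cv2.resize(arm.get_image("side")[0:330,160:480],None,fx=1.8,fy=1.8))
E
```

```text
t 11.03 q [ 0.319  0.671 -0.863  1.239 -0.012  1.363 -0.13 ] F [ 0.1 -0.6  0.3] w 0.08
pos [0.6484 0.2069 0.3391] cab mm [ -4.2 -58.5 339.1]
[[ 0.     0.486  0.874]
 [-1.     0.009 -0.004]
 [-0.01  -0.874  0.486]]
(np.float64(71.11472647962516), array([ -6.,  36., 420.]))
x 0.05 y 0.58 z -1.49 | rx -0.061 ry -0.001 rz -0.002 open 70.0 [] 
x 0.05 y 0.67 z -1.45 | rx -0.061 ry -0.001 rz -0.002 open 68.5 [] 
x 0.04 y 0.76 z -1.41 | rx -0.061 ry -0.001 rz -0.002 open 66.6 [] 
x 0.04 y 0.84 z -1.36 | rx -0.061 ry -0.001 rz -0.002 open 64.8 [] 
--
x 0.00 y 0.75 z -1.06 | rx -0.087 ry 0.000 rz 0.000 open 64.8 [] 
x 0.00 y 0.84 z -0.99 | rx -0.087 ry 0.000 rz 0.000 open 66.9 [] 
x 0.00 y 0.92 z -0.92 | rx -0.087 ry 0.000 rz 0.000 open 67.8 [] 
--
```

View pics/s8.png

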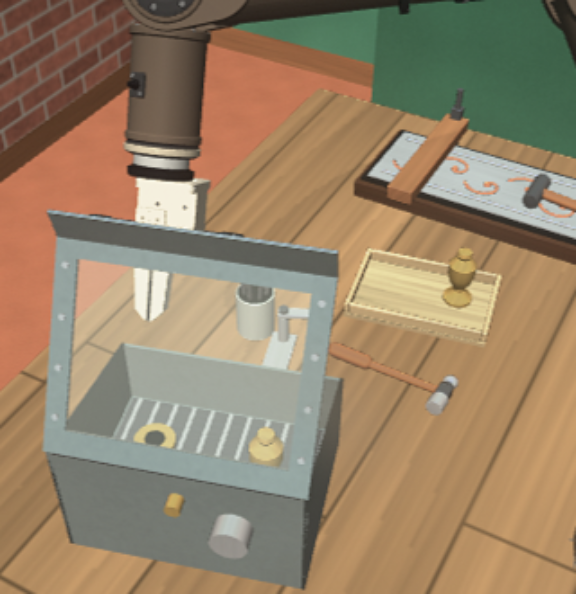

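Call:
move_arm(
  series=[
    {"x": 0, "y": 0.6, "z": -1.4, "rx": -0.065, "ry": 0, "rz": 0},
    {"x": 0, "y": 0.7, "z": -1.4, "rx": -0.065, "ry": 0, "rz": 0},
    {"x": 0, "y": 0.8, "z": -1.3, "rx": -0.065, "ry": 0, "rz": 0},
    {"x": 0, "y": 0.9, "z": -1.3, "rx": -0.065, "ry": 0, "rz": 0},
    {"x": 0, "y": 0.8, "z": -1.0, "rx": -0.085, "ry": 0, "rz": 0},
    {"x": 0, "y": 0.8, "z": -1.0, "rx": -0.085, "ry": 0, "rz": 0},
    {"x": 0, "y": 0.9, "z": -0.9, "rx": -0.085, "ry": 0, "rz": 0},
  ],
)

```text
clock: 11.95
position: [0.663, 0.1402, 0.2485]
ee_rot: [-1.573, -0.195, 0.233]
force: [0.8, -3.7, 1.9]
width: 0.007
```

```bash
python3 log.py
python3 - <<'E'
from rows import *
s,p,R=st(); print(opening(C.T@R,cab(p[0]),0))
rows([(V(45),(-.065,-.01,.265),5),(V(90),(-.065,.04,.265),5),(V(90),(-.065,.078,.255),2)])
E
```

```text
t 11.95 q [ 0.086  0.62  -0.65   1.359  0.377  1.313 -0.307] F [ 0.8 -3.7  1.9] w 0.07
pos [0.663  0.1402 0.2485] cab mm [-72.4 -54.3 248.5]
[[-0.004 -0.01   1.   ]
 [-1.     0.025 -0.004]
 [-0.025 -1.    -0.01 ]]
(np.float64(67.17076823311625), array([-19., -59., 408.]))
x -0.90 y -0.31 z 0.14 | rx 0.004 ry 0.156 rz -0.004 open 67.6 [] 
x -0.90 y -0.31 z 0.00 | rx 0.004 ry 0.156 rz -0.004 open 68.2 [] 
x -0.89 y -0.32 z -0.14 | rx 0.004 ry 0.156 rz -0.004 open 68.6 [] 
x -0.86 y -0.32 z -0.27 | rx 0.004 ry 0.156 rz -0.004 open 69.3 [] 
x -0.80 y -0.32 z -0.40 | rx 0.004 ry 0.156 rz -0.004 open 70.2 [] 
--
x -0.71 y 0.00 z -0.71 | rx -0.000 ry 0.157 rz -0.000 open 70.3 [] 
x -0.59 y 0.00 z -0.81 | rx 0.000 ry 0.157 rz 0.000 open 71.1 [] 
x -0.45 y 0.00 z -0.89 | rx 0.000 ry 0.157 rz -0.000 open 71.2 [] 
x -0.31 y 0.00 z -0.95 | rx -0.000 ry 0.157 rz -0.000 open 70.5 [] 
x -0.16 y 0.00 z -0.99 | rx 0.000 ry 0.157 rz -0.000 open 69.3 [] 
--
x -0.00 y 0.50 z -1.90 | rx 0.000 ry 0.000 rz 0.000 open 69.4 [] 
x -0.00 y 0.50 z -1.90 | rx 0.000 ry 0.000 rz 0.000 open 69.2 [] 
--
```

Call:
move_arm(
  series=[
    {"x": -0.9, "y": -0.3, "z": 0.1, "rx": 0.004, "ry": 0.157, "rz": -0.004},
    {"x": -0.9, "y": -0.3, "z": 0, "rx": 0.004, "ry": 0.157, "rz": -0.004},
    {"x": -0.9, "y": -0.3, "z": -0.1, "rx": 0.004, "ry": 0.157, "rz": -0.004},
    {"x": -0.9, "y": -0.3, "z": -0.3, "rx": 0.004, "ry": 0.157, "rz": -0.004},
    {"x": -0.8, "y": -0.3, "z": -0.4, "rx": 0.004, "ry": 0.157, "rz": -0.004},
    {"x": -0.7, "y": 0, "z": -0.7, "rx": 0, "ry": 0.157, "rz": 0},
    {"x": -0.6, "y": 0, "z": -0.8, "rx": 0, "ry": 0.157, "rz": 0},
    {"x": -0.4, "y": 0, "z": -0.9, "rx": 0, "ry": 0.157, "rz": 0},
    {"x": -0.3, "y": 0, "z": -1.0, "rx": 0, "ry": 0.157, "rz": 0},
    {"x": -0.2, "y": 0, "z": -1.0, "rx": 0, "ry": 0.157, "rz": 0},
  ],
  jaw=8,
  newtons=20,
)

```text
clock: 13.2
position: [0.5593, 0.1196, 0.247]
ee_rot: [-1.316, 1.084, -1.019]
force: [-0.2, -2.3, -0.6]
width: 0.871
```

```bash
python3 log.py
python3 - <<'E'
from rows import *
s,p,R=st(); print(opening(C.T@R,cab(p[0]),.08))
rows([(V(90),(-.06,.078,.24),2),(V(90),(-.03,.078,.215),2),(V(90),(-.005,.078,.185),2)])
from h import *
cv2.imwrite("pics/s9.png",cv2.resize(arm.get_image("side")[0:330,160:480],None,fx=1.8,fy=1.8))
s,p,R=st()
cv2.imwrite("pics/w9.png",arm.get_image("wrist")); print(s["position"].tolist(),s["ee_rot"].tolist())
print(proj("wrist",wld((-.0048,.078,.146)),p))
E
```

```text
t 13.2 q [-0.047  0.394 -0.334  1.653  0.109  1.148 -1.762] F [-0.2 -2.3 -0.6] w 8.0
pos [0.5593 0.1196 0.247 ] cab mm [-63.9  51.1 247. ]
[[-0.998  0.024 -0.062]
 [ 0.063  0.033 -0.997]
 [-0.022 -0.999 -0.034]]
(np.float64(67.7435882073201), array([-16.,  42., 428.]))
x -0.10 y 0.40 z -1.34 | rx 0.017 ry -0.031 rz -0.012 open 69.4 [] 
x -0.15 y 0.38 z -1.34 | rx 0.017 ry -0.031 rz -0.012 open 70.7 [] 
--
x -1.50 y 1.25 z 0.00 | rx 0.000 ry 0.000 rz 0.000 open 74.5 [] 
x -1.50 y 1.25 z 0.00 | rx 0.000 ry 0.000 rz 0.000 open 78.2 [] 
--
x -1.25 y 1.50 z 0.00 | rx 0.000 ry 0.000 rz 0.000 open 81.2 [] 
x -1.25 y 1.50 z 0.00 | rx 0.000 ry 0.000 rz 0.000 open 84.3 [] 
--
[0.5582214195721328, 0.11941159199651631, 0.24704487456658172] [-1.3135152808718904, 1.0905895511526476, -1.0249395233672796]
[244.54869252 238.48706862]
```

View pics/s9.png

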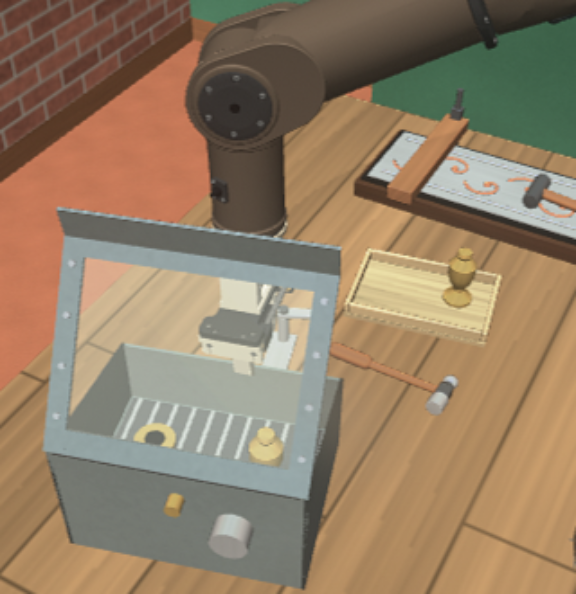

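View pics/w9.png

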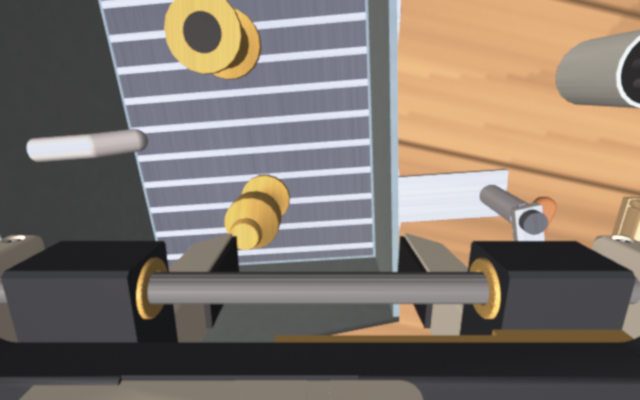

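Call:
move_arm(
  series=[
    {"x": -0.2, "y": 0.2, "z": -1.3, "rx": 0.017, "ry": -0.03, "rz": -0.012},
    {"x": -0.2, "y": 0.2, "z": -1.3, "rx": 0.017, "ry": -0.03, "rz": -0.012},
    {"x": -1.4, "y": 1.0, "z": 0, "rx": 0, "ry": 0, "rz": 0},
    {"x": -1.4, "y": 1.0, "z": 0, "rx": 0, "ry": 0, "rz": 0},
  ],
)

```text
clock: 13.8
position: [0.5266, 0.1439, 0.2217]
ee_rot: [-1.329, 0.995, -0.993]
force: [0.1, 0.2, -1.2]
width: 0.867
```

```bash
python3 log.py
python3 - <<'E'
from rows import *
s,p,R=st(); print(opening(C.T@R,cab(p[0]),.08))
rows([(V(90),(-.005,.077,.185),3),(V(90),(-.005,.077,.112),4)])
from h import *
print(s["position"].tolist(),s["ee_rot"].tolist())
cv2.imwrite("pics/w10.png",arm.get_image("wrist")); 
print(proj("wrist",wld((-.0048,.077,.146)),p))
E
```

```text
t 13.8 q [-0.088  0.358 -0.362  1.777  0.143  1.031 -1.786] F [ 0.1  0.2 -1.2] w 7.96
pos [0.5266 0.1439 0.2217] cab mm [-31.6  75.9 221.7]
[[-1.     0.002  0.012]
 [-0.012 -0.001 -1.   ]
 [-0.002 -1.     0.001]]
(np.float64(77.37032703112497), array([ 20.,  77., 442.]))
x -0.88 y 1.22 z -0.03 | rx -0.000 ry 0.004 rz -0.001 open 79.2 [] 
x -0.88 y 1.22 z -0.03 | rx -0.000 ry 0.004 rz -0.001 open 81.8 [] 
x -0.89 y 1.22 z -0.03 | rx -0.000 ry 0.004 rz -0.001 open 84.3 [] 
--
x 0.00 y 1.82 z -0.00 | rx 0.000 ry 0.000 rz 0.000 open 84.4 [] 
x 0.00 y 1.83 z -0.00 | rx 0.000 ry 0.000 rz 0.000 open 84.5 [] 
x 0.00 y 1.82 z -0.00 | rx 0.000 ry 0.000 rz 0.000 open 84.1 [] 
x 0.00 y 1.83 z -0.00 | rx 0.000 ry 0.000 rz 0.000 open 83.8 [] 
--
[0.5266091380691609, 0.14388812172468507, 0.221689711717977] [-1.32945746380653, 0.9946500918296401, -0.9932761407616763]
[276.59453577 218.25439018]
```

View pics/w10.png

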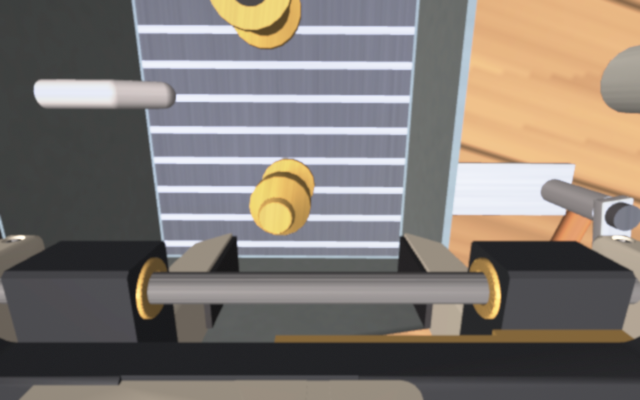

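Call:
move_arm(
  series=[
    {"x": -0.9, "y": 1.2, "z": 0, "rx": 0, "ry": 0.004, "rz": 0},
    {"x": -0.9, "y": 1.2, "z": 0, "rx": 0, "ry": 0.004, "rz": 0},
    {"x": -0.9, "y": 1.2, "z": 0, "rx": 0, "ry": 0.004, "rz": 0},
    {"x": 0, "y": 0, "z": 0, "rx": 0, "ry": 0, "rz": 0},
  ],
)

```text
clock: 14.35
position: [0.5164, 0.1752, 0.1804]
ee_rot: [-1.329, 1.004, -0.995]
force: [1.1, -0.2, 1.0]
width: 0.871
```

```bash
python3 log.py
python3 - <<'E'
from rows import *
s,p,R=st(); print(opening(C.T@R,cab(p[0]),.08))
rows([(V(90),(-.005,.0765,.112),4)])
from h import *
cv2.imwrite("pics/w11.png",arm.get_image("wrist")); 
cv2.imwrite("pics/s11.png",cv2.resize(arm.get_image("side")[0:330,160:480],None,fx=1.8,fy=1.8))
print(proj("wrist",wld((-.0048,.077,.146)),p))
E
```

```text
t 14.35 q [-0.149  0.404 -0.363  1.825  0.166  0.946 -1.874] F [ 1.1 -0.2  1. ] w 7.99
pos [0.5164 0.1752 0.1804] cab mm [  1.3  77.2 180.4]
[[-1.     0.005  0.005]
 [-0.005  0.003 -1.   ]
 [-0.005 -1.    -0.003]]
(np.float64(85.07443144504977), array([ 52.,  77., 441.]))
x 0.17 y 1.71 z 0.02 | rx 0.001 ry 0.001 rz -0.001 open 85.0 [] 
x 0.16 y 1.71 z 0.02 | rx 0.001 ry 0.001 rz -0.001 open 84.9 [] 
x 0.16 y 1.71 z 0.02 | rx 0.001 ry 0.001 rz -0.001 open 84.8 [] 
x 0.16 y 1.71 z 0.02 | rx 0.001 ry 0.001 rz -0.001 open 83.8 [] 
--
[328.57989526 240.83485909]
```

View pics/w11.png

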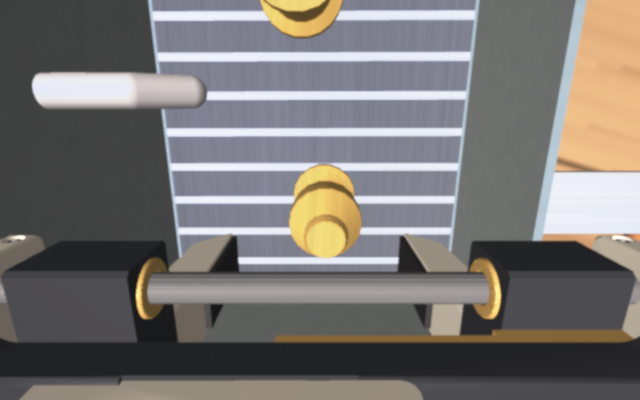

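View pics/s11.png

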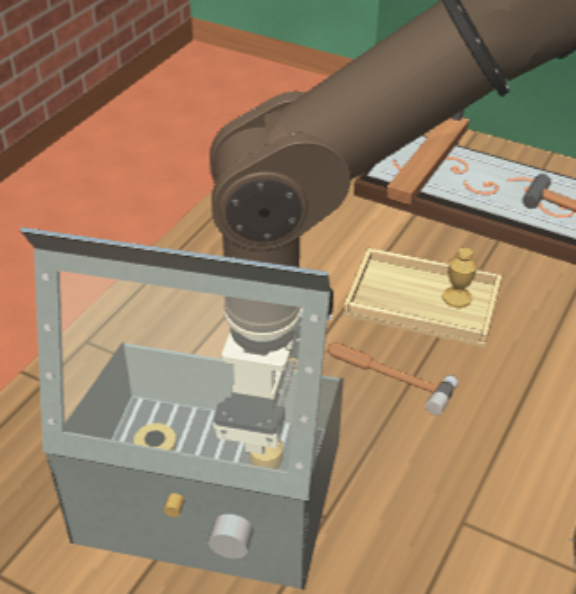

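Call:
move_arm(
  series=[
    {"x": 0.4, "y": 1.7, "z": 0.1, "rx": 0, "ry": 0, "rz": 0},
    {"x": 0.1, "y": 1.7, "z": 0.1, "rx": 0, "ry": 0, "rz": 0},
    {"x": 0, "y": 1.7, "z": 0, "rx": 0, "ry": 0, "rz": 0},
    {"x": 0, "y": 1.5, "z": 0, "rx": 0, "ry": 0, "rz": 0},
    {"x": 0, "y": 0, "z": 0, "rx": 0, "ry": 0, "rz": 0},
  ],
)

```text
clock: 15.08
position: [0.5218, 0.168, 0.1109]
ee_rot: [-1.326, 1.006, -1.0]
force: [0.8, 0.0, 0.1]
width: 0.874
```

```bash
python3 log.py
python3 - <<'E'
from rows import *
from h import *
s,p,R=st()
cv2.imwrite("pics/w12.png",arm.get_image("wrist")); 
cv2.imwrite("pics/s12.png",cv2.resize(arm.get_image("side")[0:330,160:480],None,fx=1.8,fy=1.8))
print(proj("wrist",wld((-.0048,.077,.146)),p))
E
```

```text
t 15.07 q [-0.159  0.49  -0.337  1.891  0.214  0.796 -1.905] F [0.8 0.  0.1] w 8.03
pos [0.5218 0.168  0.1109] cab mm [ -7.1  73.9 110.9]
[[-1.     0.004 -0.   ]
 [ 0.     0.001 -1.   ]
 [-0.004 -1.    -0.001]]
[309.67453843 326.33234654]
```

View pics/w12.png

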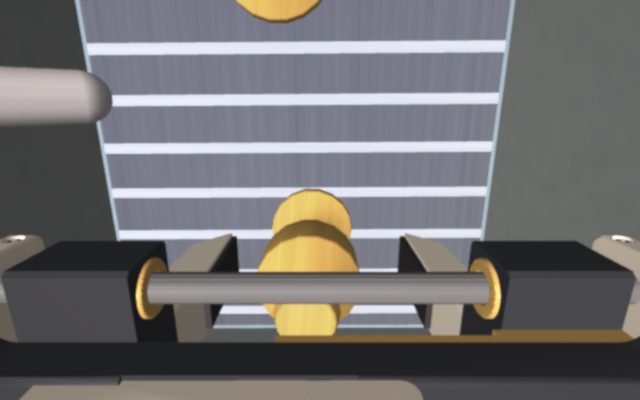

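View pics/s12.png

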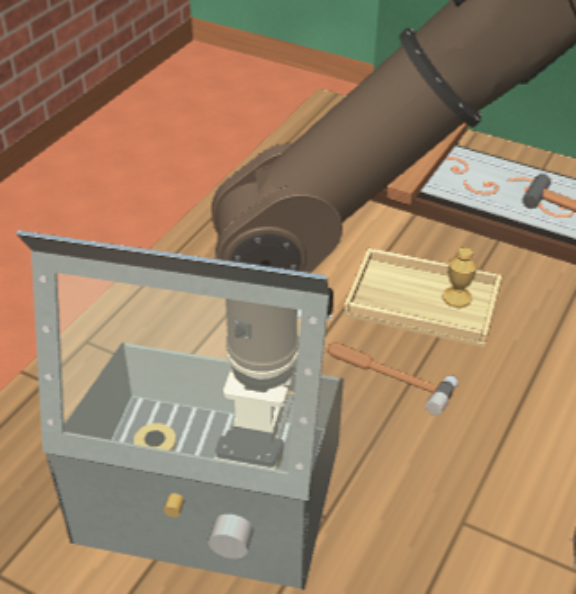

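Call:
move_arm(
  series=[
    {"x": -0.3, "y": 0, "z": -0.2, "rx": 0, "ry": 0, "rz": 0},
    {"x": 0, "y": 0, "z": 0, "rx": 0, "ry": 0, "rz": 0},
  ],
)

```text
clock: 15.42
position: [0.5202, 0.1715, 0.1133]
ee_rot: [-1.322, 1.003, -1.001]
force: [0.4, 0.1, -0.2]
width: 0.871
```

Call:
move_arm(
  series=[
    {"x": 0, "y": 0, "z": 0, "rx": 0, "ry": 0, "rz": 0},
    {"x": 0, "y": 0, "z": 0, "rx": 0, "ry": 0, "rz": 0},
    {"x": 0, "y": 0, "z": 0, "rx": 0, "ry": 0, "rz": 0},
    {"x": 0, "y": 0, "z": 0, "rx": 0, "ry": 0, "rz": 0},
    {"x": 0, "y": 0, "z": 0, "rx": 0, "ry": 0, "rz": 0},
  ],
  jaw=4,
  newtons=25,
)

```text
clock: 16.05
position: [0.5205, 0.1719, 0.1141]
ee_rot: [-1.321, 1.002, -1.001]
force: [-0.3, 0.7, 0.8]
width: 0.493
```

```bash
python3 log.py
```

```text
t 16.05 q [-0.165  0.484 -0.339  1.892  0.213  0.795 -1.911] F [-0.3  0.7  0.8] w 4.52
pos [0.5205 0.1719 0.1141] cab mm [ -2.9  74.2 114.1]
[[-1.     0.004  0.001]
 [-0.001 -0.004 -1.   ]
 [-0.004 -1.     0.004]]
```

Run:
```python
from rows import *
rows([(V(90),(-.01,.07,.15),2),(V(90),(-.06,.06,.25),5),(V(90),(-.07,-.08,.25),6)])
```

```text
x 0.35 y -1.80 z 0.22 | rx -0.002 ry 0.000 rz -0.002 open 83.2 [] 
x 0.35 y -1.80 z 0.21 | rx -0.002 ry 0.000 rz -0.002 open 82.7 [] 
--
x 1.00 y -2.00 z 0.20 | rx 0.000 ry 0.000 rz 0.000 open 79.9 [] 
x 1.00 y -2.00 z 0.20 | rx 0.000 ry 0.000 rz 0.000 open 77.8 [] 
x 1.00 y -2.00 z 0.20 | rx 0.000 ry 0.000 rz 0.000 open 75.7 [] 
x 1.00 y -2.00 z 0.20 | rx 0.000 ry 0.000 rz 0.000 open 73.2 [] 
x 1.00 y -2.00 z 0.20 | rx 0.000 ry 0.000 rz 0.000 open 70.1 [] 
--
x 0.17 y -0.00 z 2.33 | rx 0.000 ry 0.000 rz 0.000 open 69.6 [] 
x 0.17 y -0.00 z 2.33 | rx 0.000 ry 0.000 rz 0.000 open 69.1 [] 
x 0.17 y -0.00 z 2.33 | rx 0.000 ry 0.000 rz 0.000 open 68.6 [] 
x 0.17 y -0.00 z 2.33 | rx 0.000 ry 0.000 rz 0.000 open 68.2 [] 
x 0.17 y -0.00 z 2.33 | rx 0.000 ry 0.000 rz 0.000 open 67.9 [] 
x 0.17 y -0.00 z 2.33 | rx 0.000 ry 0.000 rz 0.000 open 67.6 [] 
--
```

Call:
move_arm(
  series=[
    {"x": 0.2, "y": -1.5, "z": 0, "rx": 0, "ry": 0, "rz": 0},
    {"x": 0.4, "y": -2, "z": 0.3, "rx": 0, "ry": 0, "rz": 0},
  ],
)

```text
clock: 16.3
position: [0.5229, 0.1658, 0.1486]
ee_rot: [-1.327, 1.005, -0.999]
force: [0.8, 0.3, -5.2]
width: 0.491
```

```bash
python3 log.py
```

```text
t 16.3 q [-0.142  0.444 -0.351  1.854  0.188  0.877 -1.875] F [ 0.8  0.3 -5.2] w 4.51
pos [0.5229 0.1658 0.1486] cab mm [ -9.5  73.5 148.6]
[[-1.     0.004  0.001]
 [-0.001  0.001 -1.   ]
 [-0.004 -1.    -0.001]]
```

Call:
move_arm(
  series=[
    {"x": 1, "y": -2, "z": 0.2, "rx": 0, "ry": 0, "rz": 0},
    {"x": 1, "y": -2, "z": 0.2, "rx": 0, "ry": 0, "rz": 0},
    {"x": 1, "y": -2, "z": 0.2, "rx": 0, "ry": 0, "rz": 0},
    {"x": 1, "y": -2.1, "z": 0.2, "rx": 0, "ry": 0, "rz": 0},
    {"x": 1, "y": -2.1, "z": 0.2, "rx": 0, "ry": 0, "rz": 0},
    {"x": 0, "y": 0, "z": 0, "rx": 0, "ry": 0, "rz": 0},
  ],
)

```text
clock: 17.05
position: [0.5454, 0.1156, 0.2566]
ee_rot: [-1.33, 1.006, -1.0]
force: [0.4, -1.1, -5.8]
width: 0.493
```

```bash
python3 log.py
python3 - <<'E'
from rows import *
from h import *
rows([(V(90),(-.07,-.08,.255),6)])
cv2.imwrite("pics/s13.png",cv2.resize(arm.get_image("side")[0:330,160:480],None,fx=1.8,fy=1.8))
cv2.imwrite("pics/w13.png",arm.get_image("wrist"));
E
```

```text
t 17.05 q [-0.037  0.347 -0.355  1.698  0.129  1.124 -1.722] F [ 0.4 -1.1 -5.8] w 4.52
pos [0.5454 0.1156 0.2566] cab mm [-63.9  65.6 256.6]
[[-1.     0.002  0.001]
 [-0.001  0.004 -1.   ]
 [-0.002 -1.    -0.004]]
x 0.10 y 0.02 z 2.43 | rx 0.001 ry 0.000 rz -0.000 open 69.3 [] 
x 0.10 y 0.02 z 2.43 | rx 0.001 ry 0.000 rz -0.000 open 69.1 [] 
x 0.10 y 0.02 z 2.43 | rx 0.001 ry 0.000 rz -0.000 open 68.9 [] 
x 0.10 y 0.02 z 2.43 | rx 0.001 ry 0.000 rz -0.000 open 68.6 [] 
x 0.10 y 0.02 z 2.43 | rx 0.001 ry 0.000 rz -0.000 open 68.4 [] 
x 0.10 y 0.02 z 2.43 | rx 0.001 ry 0.000 rz -0.000 open 68.2 [] 
--
```

View pics/s13.png

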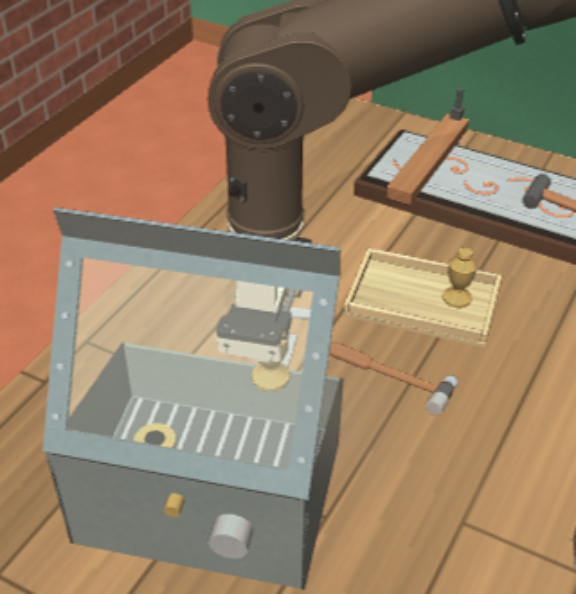

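View pics/w13.png

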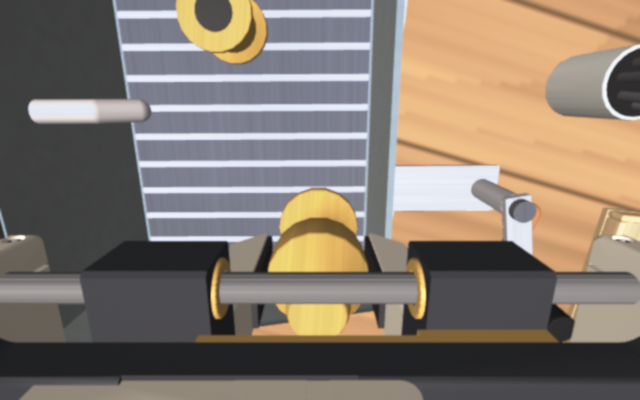

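Run:
```python
from rows import *
rows([(V(90),(-.07,-.11,.255),6),(V(90),(-.16,-.11,.255),4),(V(90),(-.225,-.11,.13),5),(V(90),(-.245,-.11,.10),2),(V(90),(-.275,-.11,.10),2)])
q=load()[-1][0]
for p in ((-.07,-.11,.255),(-.16,-.11,.255),(-.26,-.11,.10)):
    e,q=ik(C@V(90),wld(p),[q]); print(round(e,4),q.round(2))
```

```text
x 0.13 y -0.03 z 2.94 | rx 0.001 ry 0.000 rz -0.000 open 69.3 [] 
x 0.13 y -0.02 z 2.94 | rx 0.001 ry 0.000 rz -0.000 open 69.1 [] 
x 0.13 y -0.02 z 2.94 | rx 0.001 ry 0.000 rz -0.000 open 68.8 [] 
x 0.12 y -0.02 z 2.94 | rx 0.001 ry 0.000 rz -0.000 open 68.6 [] 
x 0.12 y -0.01 z 2.94 | rx 0.001 ry 0.000 rz -0.000 open 68.4 [] 
x 0.12 y -0.01 z 2.94 | rx 0.001 ry 0.000 rz -0.000 open 68.2 [] 
--
x 2.25 y -0.00 z -0.00 | rx 0.000 ry 0.000 rz 0.000 open 61.5 [] 
x 2.25 y -0.00 z -0.00 | rx 0.000 ry 0.000 rz 0.000 open 55.7 [] 
x 2.25 y -0.00 z -0.00 | rx 0.000 ry 0.000 rz 0.000 open 51.7 [] 
x 2.25 y -0.00 z -0.00 | rx 0.000 ry 0.000 rz 0.000 open 48.2 [] 
--
x 1.30 y 2.50 z -0.00 | rx 0.000 ry 0.000 rz 0.000 open 41.4 [] 
x 1.30 y 2.50 z -0.00 | rx 0.000 ry 0.000 rz 0.000 open 34.6 [] 
x 1.30 y 2.50 z -0.00 | rx 0.000 ry 0.000 rz 0.000 open 27.9 [] 
x 1.30 y 2.50 z -0.00 | rx 0.000 ry 0.000 rz 0.000 open 21.6 [] 
x 1.30 y 2.50 z -0.00 | rx 0.000 ry 0.000 rz 0.000 open 15.0 [] 
--
x 1.00 y 1.50 z -0.00 | rx 0.000 ry 0.000 rz 0.000 open 9.5 [] 
x 1.00 y 1.50 z -0.00 | rx 0.000 ry 0.000 rz 0.000 open 4.0 [] 
--
x 1.50 y -0.00 z -0.00 | rx 0.000 ry 0.000 rz 0.000 open 0 [] 
x 1.50 y -0.00 z -0.00 | rx 0.000 ry 0.000 rz 0.000 open 0 [] 
--
0.0 [-0.14  0.63 -0.32  1.24  0.19  1.29 -1.75]
0.0 [-0.03  0.65 -0.31  1.21  0.19  1.31 -1.62]
0.0 [ 0.09  0.81 -0.29  1.3   0.24  1.07 -1.52]
```

Call:
move_arm(
  series=[
    {"x": 0.1, "y": 0, "z": 2.9, "rx": 0, "ry": 0, "rz": 0},
    {"x": 0.1, "y": 0, "z": 2.9, "rx": 0, "ry": 0, "rz": 0},
    {"x": 0.1, "y": 0, "z": 2.9, "rx": 0, "ry": 0, "rz": 0},
    {"x": 0.1, "y": 0, "z": 2.9, "rx": 0, "ry": 0, "rz": 0},
    {"x": 0.1, "y": 0, "z": 2.9, "rx": 0, "ry": 0, "rz": 0},
    {"x": 0.1, "y": 0, "z": 2.9, "rx": 0, "ry": 0, "rz": 0},
    {"x": 0, "y": 0, "z": 0, "rx": 0, "ry": 0, "rz": 0},
  ],
)

```text
clock: 18.02
position: [0.7098, 0.1625, 0.2402]
ee_rot: [-1.351, 1.016, -0.984]
force: [1.6, -3.2, -3.4]
width: 0.494
```

```bash
python3 log.py
python3 - <<'E'
from rows import *
rows([(V(90),(-.16,-.11,.255),4),(V(90),(-.225,-.11,.13),5)])
E
```

```text
t 18.02 q [-0.131  0.653 -0.306  1.232  0.184  1.312 -1.715] F [ 1.6 -3.2 -3.4] w 4.53
pos [0.7098 0.1625 0.2402] cab mm [ -63.7 -105.5  240.2]
[[-1.     0.003  0.008]
 [-0.008  0.027 -1.   ]
 [-0.003 -1.    -0.027]]
x 2.41 y -0.38 z 0.08 | rx 0.007 ry 0.002 rz -0.001 open 62.9 [] 
x 2.41 y -0.38 z 0.09 | rx 0.007 ry 0.002 rz -0.001 open 55.7 [] 
x 2.41 y -0.38 z 0.10 | rx 0.007 ry 0.002 rz -0.001 open 51.2 [] 
x 2.41 y -0.37 z 0.11 | rx 0.007 ry 0.002 rz -0.001 open 48.2 [] 
--
x 1.30 y 2.50 z -0.00 | rx 0.000 ry 0.000 rz 0.000 open 41.4 [] 
x 1.30 y 2.50 z -0.00 | rx 0.000 ry 0.000 rz 0.000 open 34.6 [] 
x 1.30 y 2.50 z -0.00 | rx 0.000 ry 0.000 rz 0.000 open 27.9 [] 
x 1.30 y 2.50 z -0.00 | rx 0.000 ry 0.000 rz 0.000 open 21.6 [] 
x 1.30 y 2.50 z -0.00 | rx 0.000 ry 0.000 rz 0.000 open 15.0 [] 
--
```

Call:
move_arm(
  series=[
    {"x": 1.6, "y": -0.7, "z": 0.1, "rx": 0.007, "ry": 0, "rz": 0},
    {"x": 2, "y": -0.5, "z": 0.1, "rx": 0.007, "ry": 0, "rz": 0},
    {"x": 2, "y": -0.4, "z": 0.1, "rx": 0.007, "ry": 0, "rz": 0},
    {"x": 2, "y": -0.4, "z": 0.1, "rx": 0.007, "ry": 0, "rz": 0},
    {"x": 2, "y": -0.3, "z": 0, "rx": 0, "ry": 0, "rz": 0},
  ],
)

```text
clock: 18.65
position: [0.7402, 0.0657, 0.262]
ee_rot: [-1.331, 0.999, -0.992]
force: [0.0, -0.2, -6.8]
width: 0.49
```

```bash
python3 log.py
python3 - <<'E'
from rows import *
rows([(V(90),(-.17,-.11,.255),1),(V(90),(-.225,-.11,.13),5),(V(90),(-.25,-.11,.10),2)])
from h import *
cv2.imwrite("pics/s14.png",cv2.resize(arm.get_image("side")[0:330,160:480],None,fx=1.8,fy=1.8))
E
```

```text
t 18.65 q [-0.002  0.651 -0.297  1.179  0.18   1.34  -1.568] F [ 0.  -0.2 -6.8] w 4.5
pos [0.7402 0.0657 0.262 ] cab mm [-165.1 -108.2  262. ]
[[-1.     0.003  0.01 ]
 [-0.01   0.003 -1.   ]
 [-0.003 -1.    -0.003]]
x 0.49 y 0.70 z 0.18 | rx 0.003 ry 0.010 rz -0.003 open 46.9 [] 
--
x 1.10 y 2.50 z -0.00 | rx 0.000 ry 0.000 rz 0.000 open 40.5 [] 
x 1.10 y 2.50 z -0.00 | rx 0.000 ry 0.000 rz 0.000 open 34.1 [] 
x 1.10 y 2.50 z -0.00 | rx 0.000 ry 0.000 rz 0.000 open 27.7 [] 
x 1.10 y 2.50 z -0.00 | rx 0.000 ry 0.000 rz 0.000 open 21.5 [] 
x 1.10 y 2.50 z -0.00 | rx 0.000 ry 0.000 rz 0.000 open 15.0 [] 
--
x 1.25 y 1.50 z -0.00 | rx 0.000 ry 0.000 rz 0.000 open 8.9 [] 
x 1.25 y 1.50 z -0.00 | rx 0.000 ry 0.000 rz 0.000 open 2.9 [] 
--
```

View pics/s14.png

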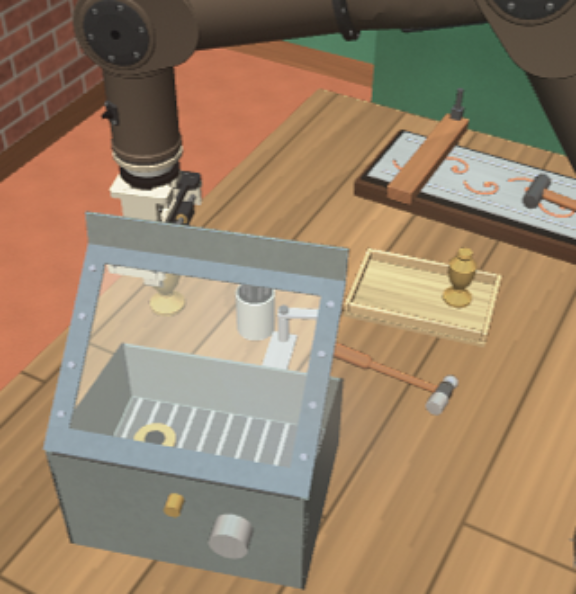

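Call:
move_arm(
  series=[
    {"x": 1.1, "y": 1.8, "z": 0, "rx": 0, "ry": 0, "rz": 0},
    {"x": 1.1, "y": 2, "z": 0, "rx": 0, "ry": 0, "rz": 0},
    {"x": 1.0, "y": 2, "z": 0, "rx": 0, "ry": 0, "rz": 0},
    {"x": 1.0, "y": 2, "z": 0, "rx": 0, "ry": 0, "rz": 0},
    {"x": 1.0, "y": 2, "z": 0, "rx": 0, "ry": 0, "rz": 0},
    {"x": 1.0, "y": 2, "z": 0, "rx": 0, "ry": 0, "rz": 0},
  ],
)

```text
clock: 19.45
position: [0.7591, -0.003, 0.1352]
ee_rot: [-1.332, 1.001, -0.996]
force: [0.1, -1.4, -6.9]
width: 0.493
```

```bash
python3 log.py
python3 - <<'E'
from rows import *
rows([(V(90),(-.25,-.11,.10),3)])
from h import *
cv2.imwrite("pics/s15.png",cv2.resize(arm.get_image("side")[0:330,160:480],None,fx=1.8,fy=1.8))
cv2.imwrite("pics/t15.png",arm.get_image("top"))
E
```

```text
t 19.45 q [ 0.084  0.764 -0.28   1.282  0.213  1.128 -1.502] F [ 0.1 -1.4 -6.9] w 4.53
pos [ 0.7591 -0.003   0.1352] cab mm [-236.4 -107.6  135.2]
[[-1.     0.001  0.006]
 [-0.006  0.004 -1.   ]
 [-0.001 -1.    -0.004]]
x 0.45 y 1.17 z 0.08 | rx 0.001 ry 0.002 rz -0.000 open 9.9 [] 
x 0.45 y 1.17 z 0.08 | rx 0.001 ry 0.002 rz -0.000 open 6.4 [] 
x 0.45 y 1.17 z 0.08 | rx 0.001 ry 0.002 rz -0.000 open 2.9 [] 
--
```

View pics/s15.png

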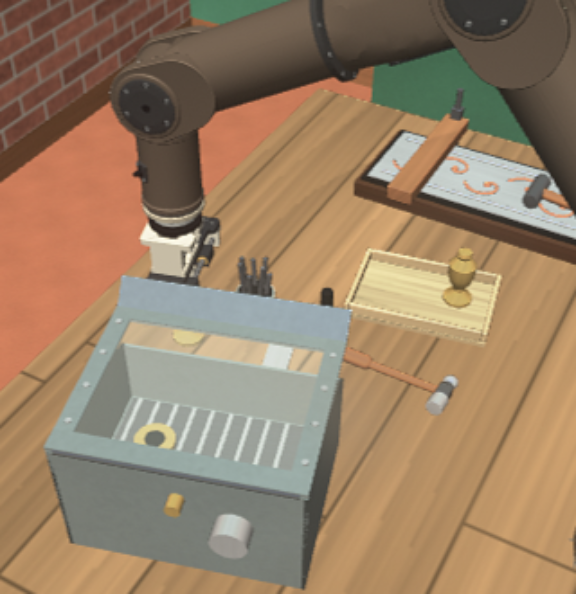

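Call:
move_arm(
  series=[
    {"x": 0.2, "y": 1.2, "z": 0, "rx": 0, "ry": 0, "rz": 0},
    {"x": 0.2, "y": 1.2, "z": 0, "rx": 0, "ry": 0, "rz": 0},
    {"x": 0.2, "y": 1.1, "z": 0, "rx": 0, "ry": 0, "rz": 0},
    {"x": 1.0, "y": 0, "z": 0, "rx": 0, "ry": 0, "rz": 0},
    {"x": 1.2, "y": 0, "z": 0, "rx": 0, "ry": 0, "rz": 0},
    {"x": 1.2, "y": 0, "z": 0, "rx": 0, "ry": 0, "rz": 0},
    {"x": 0, "y": 0, "z": 0, "rx": 0, "ry": 0, "rz": 0},
  ],
)

```text
clock: 20.42
position: [0.7715, -0.0444, 0.0992]
ee_rot: [-1.331, 1.001, -0.998]
force: [-0.1, -0.5, -5.0]
width: 0.491
```

```bash
python3 log.py
python3 - <<'E'
from rows import *
from h import *
cv2.imwrite("pics/s16.png",cv2.resize(arm.get_image("side")[0:330,160:480],None,fx=1.8,fy=1.8))
cv2.imwrite("pics/t16.png",arm.get_image("top"))
E
```

```text
t 20.43 q [ 0.132  0.817 -0.273  1.269  0.224  1.087 -1.453] F [-0.1 -0.5 -5. ] w 4.51
pos [ 0.7715 -0.0444  0.0992] cab mm [-279.6 -108.3   99.2]
[[-1.     0.     0.005]
 [-0.005  0.002 -1.   ]
 [-0.    -1.    -0.002]]
```

View pics/s16.png

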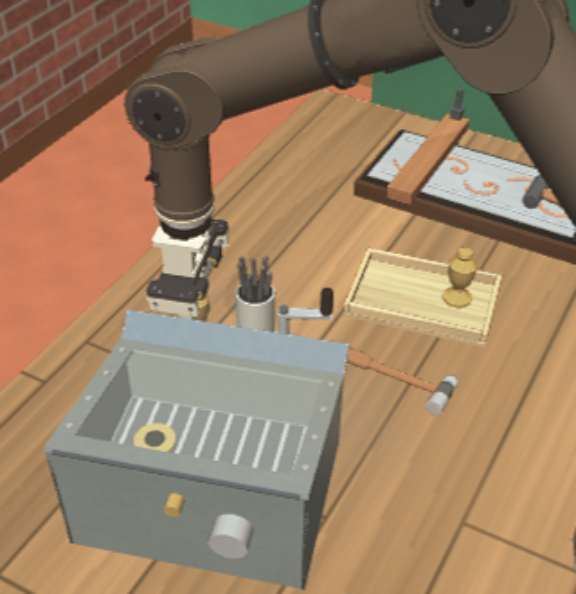

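View pics/t16.png

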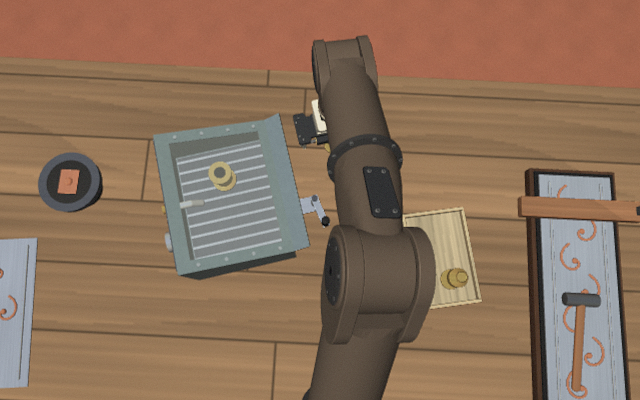

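Call:
move_arm(
  series=[
    {"x": 0.3, "y": -3.5, "z": 0, "rx": 0, "ry": 0, "rz": 0},
    {"x": 0, "y": -5, "z": 0, "rx": 0, "ry": 0, "rz": 0},
    {"x": 0, "y": -5, "z": 0, "rx": 0, "ry": 0, "rz": 0},
    {"x": 0, "y": -5, "z": 0, "rx": 0, "ry": 0, "rz": 0},
    {"x": 1.5, "y": -1.5, "z": -2.5, "rx": 0, "ry": 0, "rz": 0},
    {"x": 2.6, "y": 0, "z": -4, "rx": 0, "ry": 0, "rz": 0},
    {"x": 2.6, "y": 0, "z": -4, "rx": 0, "ry": 0, "rz": 0},
    {"x": 2.6, "y": 0, "z": -4, "rx": 0, "ry": 0, "rz": 0},
    {"x": 2.6, "y": 0, "z": -4, "rx": 0, "ry": 0, "rz": 0},
    {"x": 2.5, "y": 0, "z": -4, "rx": 0, "ry": 0, "rz": 0},
    {"x": 0, "y": 0, "z": 0, "rx": 0, "ry": 0, "rz": 0},
  ],
)

```text
clock: 21.9
position: [0.5924, -0.2426, 0.3063]
ee_rot: [-1.331, 0.991, -0.983]
force: [0.5, -0.1, -4.6]
width: 0.493
```

```bash
python3 log.py
python3 - <<'E'
from rows import *
from h import *
s,p,R=st()
im=arm.get_image("wrist"); cv2.imwrite("pics/w17.png",im); print(s["position"].tolist(),s["ee_rot"].tolist())
cv2.imwrite("pics/t17.png",arm.get_image("top"))
E
```

```text
t 21.9 q [ 0.505  0.446 -0.3    1.417  0.126  1.301 -1.076] F [ 0.5 -0.1 -4.6] w 4.53
pos [ 0.5924 -0.2426  0.3063] cab mm [-421.4  118.1  306.3]
[[-1.     0.007  0.02 ]
 [-0.02  -0.    -1.   ]
 [-0.007 -1.     0.   ]]
[0.5924432715140903, -0.24263461871635195, 0.306292620005493] [-1.3305206773992588, 0.991464656695984, -0.9825451255410133]
```

View pics/w17.png

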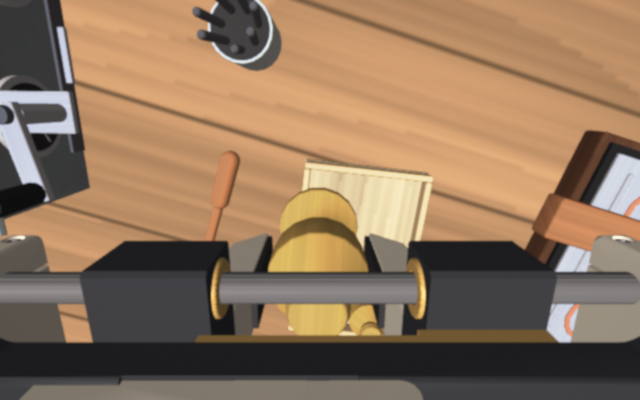

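View pics/t17.png

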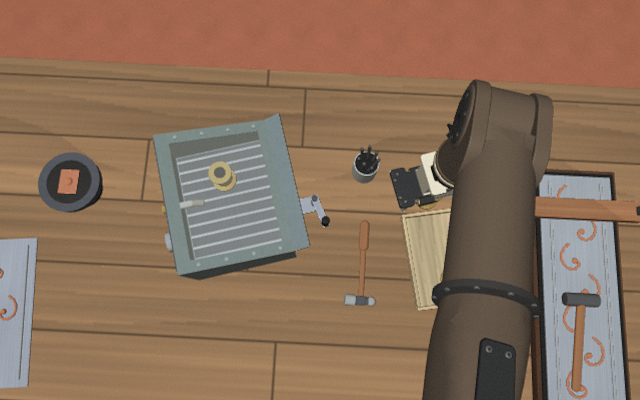

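Run:
```python
from h import *
p=(np.array([0.5924432715140903, -0.24263461871635195, 0.306292620005493]),np.array([-1.3305206773992588, 0.991464656695984, -0.9825451255410133]))
print(onz("wrist",306,161,.03,p),onz("wrist",432,175,.03,p)); print(onz("top",402.5,215.6,.03),onz("top",463.4,207.8,.03))
print(tri([ray("wrist",306,161,p),ray("top",402.5,215.6)]),tri([ray("wrist",432,175,p),ray("top",463.4,207.8)]))
for n,a in dict(a=(283,543),b=(232,242),c=(427,217),d=(485,517)).items(): print(n,onz("top",330+a[0]/3.2,140+a[1]/3.2,.03).round(4))
# finished
print(onz("top",330+424/3.2,140+438/3.2,.113))
s,pp,R=st(); print(R.T@(np.array([.532,-.320,.306])-s["position"])*100)
```

```text
[ 0.59216598 -0.22620949  0.03      ] [ 0.62109314 -0.37881486  0.03      ]
[ 0.58592353 -0.22761336  0.03      ] [ 0.61403118 -0.38191567  0.03      ]
(array([ 0.58916148, -0.22806839,  0.01699881]), [0.0019359934847848373, 0.0019359934847849349]) (array([ 0.61889331, -0.38836484,  0.00619939]), [0.0005906358203144761, 0.0005906358203145889])
a [ 0.3552 -0.2699  0.03  ]
b [ 0.5859 -0.2276  0.03  ]
c [ 0.614 -0.382  0.03 ]
d [ 0.3824 -0.4239  0.03  ]
[ 0.4339493  -0.35362582  0.113     ]
[ 5.95700607 -0.04695379 -8.48832574]
```

Call:
move_arm(
  series=[
    {"x": 2, "y": 0, "z": -2.9, "rx": 0, "ry": 0.01, "rz": -0.005},
    {"x": 2, "y": 0, "z": -2.9, "rx": 0, "ry": 0.005, "rz": 0},
    {"x": 1.9, "y": 0, "z": -2.7, "rx": 0, "ry": 0.005, "rz": 0},
    {"x": 0, "y": 0, "z": 0, "rx": 0, "ry": 0, "rz": 0},
  ],
)

```text
clock: 22.5
position: [0.535, -0.3125, 0.3057]
ee_rot: [-1.324, 0.988, -0.986]
force: [1.3, 0.2, -5.3]
width: 0.491
```

```bash
python3 log.py
python3 - <<'E'
from h import *
s,p,R=st(); print(R.T@(np.array([.532,-.318,.12])-s["position"])*100)
im=arm.get_image("wrist"); cv2.imwrite("pics/w18.png",im); print(s["position"].tolist(),s["ee_rot"].tolist())
cv2.imwrite("pics/s18.png",cv2.resize(arm.get_image("side")[0:250,250:570],None,fx=2,fy=2))
print("tilt of tool y vs down deg",np.degrees(np.arccos(-R[2,1])))
E
```

```text
t 22.5 q [ 0.644  0.407 -0.286  1.478  0.106  1.272 -0.926] F [ 1.3  0.2 -5.3] w 4.51
pos [ 0.535  -0.3125  0.3057] cab mm [-472.9  192.5  305.7]
[[-1.     0.008  0.019]
 [-0.019 -0.007 -1.   ]
 [-0.008 -1.     0.008]]
[ 0.57558734 18.56382613 -0.58771423]
[0.5350105624035056, -0.3125270433648355, 0.3057154226354729] [-1.3239268412148892, 0.9882663708691485, -0.9856781875756335]
tilt of tool y vs down deg 0.610980836376927
```

View pics/s18.png

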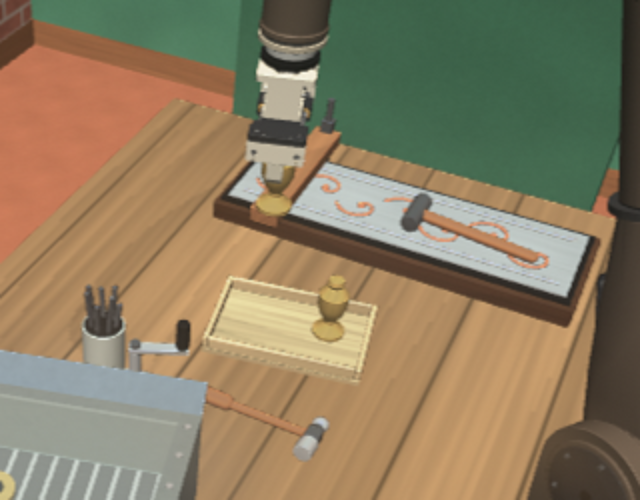

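View pics/w18.png

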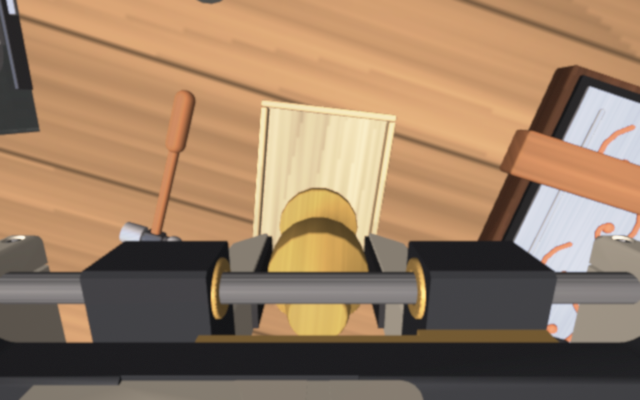

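Run:
```python
from h import *
p1=(np.array([0.5924432715140903, -0.24263461871635195, 0.306292620005493]),np.array([-1.3305206773992588, 0.991464656695984, -0.9825451255410133]))
p2=(np.array([0.5350105624035056, -0.3125270433648355, 0.3057154226354729]),np.array([-1.3239268412148892, 0.9882663708691485, -0.9856781875756335]))
for a,b in (((306,161),(264.5,101)),((432,175.5),(396,117))):
    print(tri([ray("wrist",*a,p1),ray("wrist",*b,p2)]), onz("wrist",*b,.03,p2))
im=cv2.imread("pics/w18.png"); cv2.imwrite("pics/w18z.png",cv2.resize(im[85:250,230:420],None,fx=4,fy=3.6))
```

```text
(array([ 0.58907981, -0.22641648,  0.01110508]), [9.151339578219498e-05, 9.151339578218775e-05]) [ 0.58976349 -0.22938143  0.03      ]
(array([ 0.61835581, -0.38585019,  0.01119219]), [0.000397394062920533, 0.0003973940629203047]) [ 0.61740793 -0.38158583  0.03      ]
```

View pics/w18z.png

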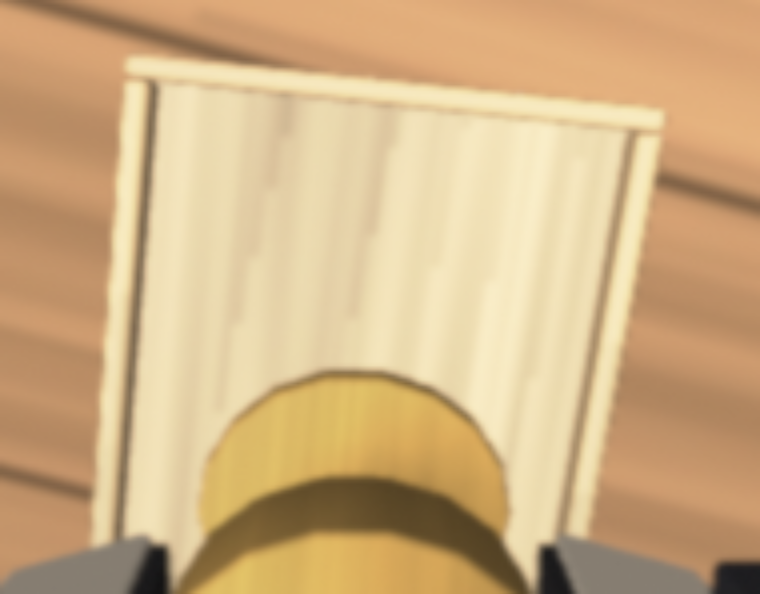

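Call:
move_arm(
  series=[
    {"x": 0.5, "y": 3.5, "z": -0.5, "rx": -0.004, "ry": 0, "rz": -0.004},
    {"x": 0.1, "y": 4.5, "z": -0.1, "rx": 0, "ry": 0, "rz": 0},
    {"x": 0, "y": 4.5, "z": 0, "rx": 0, "ry": 0, "rz": 0},
    {"x": 0, "y": 4, "z": 0, "rx": 0, "ry": 0, "rz": 0},
    {"x": 0, "y": 3, "z": 0, "rx": 0, "ry": 0, "rz": 0},
    {"x": 0, "y": 0, "z": 0, "rx": 0, "ry": 0, "rz": 0},
  ],
)

```text
clock: 23.35
position: [0.5454, -0.3021, 0.1072]
ee_rot: [-1.326, 0.966, -0.972]
force: [1.0, -0.8, -3.8]
width: 0.492
```

```bash
python3 log.py
python3 - <<'E'
from h import *
s,p,R=st(); print(R.T@(np.array([.530,-.319,.09])-s["position"])*100)
cv2.imwrite("pics/s19.png",cv2.resize(arm.get_image("side")[80:250,300:500],None,fx=3.5,fy=3.5))
E
```

```text
t 23.35 q [ 0.614  0.586 -0.273  1.712  0.177  0.861 -0.982] F [ 1.  -0.8 -3.8] w 4.52
pos [ 0.5454 -0.3021  0.1072] cab mm [-465.7  179.6  107.2]
[[-0.999  0.008  0.042]
 [-0.042 -0.015 -0.999]
 [-0.007 -1.     0.016]]
[ 1.13695558  1.68187744 -2.01961767]
```

View pics/s19.png

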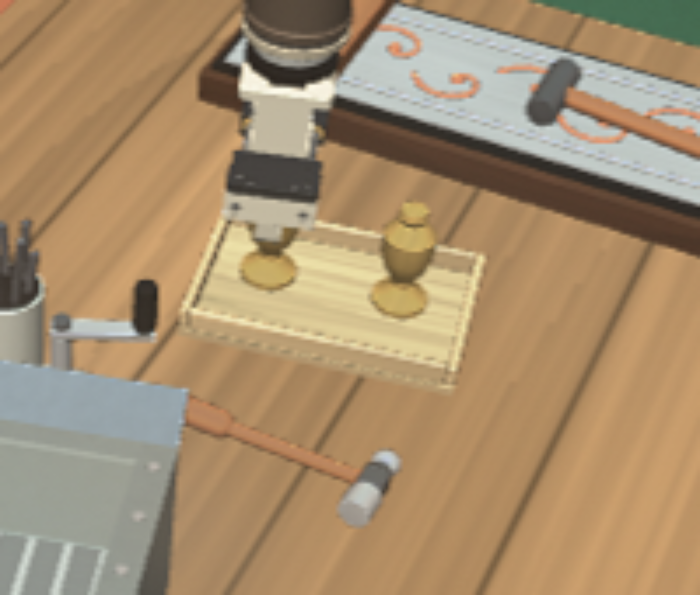

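Run:
```python
from rows import *
s,p,R=st(); R1=C.T@R
t=cab(np.array([.531,-.319,.102])); G=V(85) if 0 else V(90)
# keep present yaw, level it
d=np.array([.004,-.004,-1]);d/=np.linalg.norm(d); tx=R1[:,0]-d*(R1[:,0]@d); tx/=np.linalg.norm(tx)
rows([(np.stack([tx,d,np.cross(tx,d)],1),t,3)])
```

```text
x 0.36 y 0.22 z -0.67 | rx -0.005 ry -0.000 rz -0.000 open 0 [] 
x 0.36 y 0.22 z -0.67 | rx -0.005 ry -0.000 rz -0.000 open 0 [] 
x 0.36 y 0.22 z -0.67 | rx -0.005 ry -0.000 rz -0.000 open 0 [] 
--
```

Call:
move_arm(
  series=[
    {"x": 0.4, "y": 0.1, "z": -0.7, "rx": -0.005, "ry": 0, "rz": 0},
    {"x": 0.4, "y": 0.1, "z": -0.7, "rx": -0.005, "ry": 0, "rz": 0},
    {"x": 0.4, "y": 0.1, "z": -0.7, "rx": -0.005, "ry": 0, "rz": 0},
    {"x": 0, "y": 0, "z": 0, "rx": 0, "ry": 0, "rz": 0},
  ],
)

```text
clock: 23.9
position: [0.5322, -0.3228, 0.1103]
ee_rot: [-1.338, 0.966, -0.974]
force: [0.5, 0.5, -5.8]
width: 0.495
```

```bash
python3 log.py
```

```text
t 23.9 q [ 0.643  0.58  -0.267  1.712  0.185  0.868 -0.953] F [ 0.5  0.5 -5.8] w 4.55
pos [ 0.5322 -0.3228  0.1103] cab mm [-482.   198.   110.3]
[[-0.999 -0.     0.043]
 [-0.043 -0.007 -0.999]
 [ 0.    -1.     0.007]]
```

Call:
move_arm(
  series=[
    {"x": 0, "y": 0.7, "z": 0, "rx": -0.003, "ry": 0, "rz": 0},
    {"x": 0, "y": 0.7, "z": 0, "rx": 0, "ry": 0, "rz": 0},
    {"x": 0, "y": 0.5, "z": 0, "rx": 0, "ry": 0, "rz": 0},
    {"x": 0, "y": 0, "z": 0, "rx": 0, "ry": 0, "rz": 0},
  ],
)

```text
clock: 24.4
position: [0.5324, -0.3222, 0.0897]
ee_rot: [-1.34, 0.968, -0.972]
force: [0.1, -0.4, -5.3]
width: 0.49
```

```bash
python3 log.py
```

```text
t 24.4 q [ 0.636  0.606 -0.26   1.727  0.195  0.832 -0.963] F [ 0.1 -0.4 -5.3] w 4.5
pos [ 0.5324 -0.3222  0.0897] cab mm [-481.5  197.6   89.7]
[[-0.999  0.     0.043]
 [-0.043 -0.004 -0.999]
 [-0.    -1.     0.004]]
```

Call:
move_arm(
  series=[
    {"x": 0, "y": 0.3, "z": 0, "rx": 0, "ry": 0, "rz": 0},
    {"x": 0, "y": 0, "z": 0, "rx": 0, "ry": 0, "rz": 0},
  ],
)

```text
clock: 24.65
position: [0.5326, -0.322, 0.0864]
ee_rot: [-1.34, 0.968, -0.972]
force: [0.9, 0.2, -4.0]
width: 0.489
```

Call:
move_arm(
  series=[
    {"x": 0, "y": 0.2, "z": 0, "rx": 0, "ry": 0, "rz": 0},
    {"x": 0, "y": 0, "z": 0, "rx": 0, "ry": 0, "rz": 0},
  ],
)

```text
clock: 24.9
position: [0.5327, -0.322, 0.0845]
ee_rot: [-1.34, 0.968, -0.972]
force: [-0.5, 0.4, -5.5]
width: 0.491
```

Call:
move_arm(
  series=[
    {"x": 0, "y": 0.15, "z": 0, "rx": 0, "ry": 0, "rz": 0},
    {"x": 0, "y": 0, "z": 0, "rx": 0, "ry": 0, "rz": 0},
  ],
)

```text
clock: 25.15
position: [0.5328, -0.3221, 0.0831]
ee_rot: [-1.34, 0.968, -0.972]
force: [0.1, 0.4, -4.2]
width: 0.49
```

Call:
move_arm(
  series=[
    {"x": 0, "y": 0.15, "z": 0, "rx": 0, "ry": 0, "rz": 0},
    {"x": 0, "y": 0, "z": 0, "rx": 0, "ry": 0, "rz": 0},
  ],
)

```text
clock: 25.4
position: [0.5332, -0.3222, 0.0822]
ee_rot: [-1.34, 0.967, -0.973]
force: [-1.4, 1.2, -5.1]
width: 0.492
```

Run:
```python
from h import *
for _ in range(3):
    s,p,R=st(); print(s["force"].round(1),s["position"].round(4))
    cv2.imwrite(f"pics/s20{_}.png",arm.get_image("side"))
cv2.imwrite("pics/s20z.png",cv2.resize(arm.get_image("side")[110:210,330:470],None,fx=5,fy=5))
```

```text
[-1.4  1.2 -5.1] [ 0.5332 -0.3222  0.0822]
[-1.4  0.8 -1.6] [ 0.5332 -0.3223  0.0822]
[-0.4  1.  -1.1] [ 0.5331 -0.3223  0.0821]
```

View pics/s20z.png

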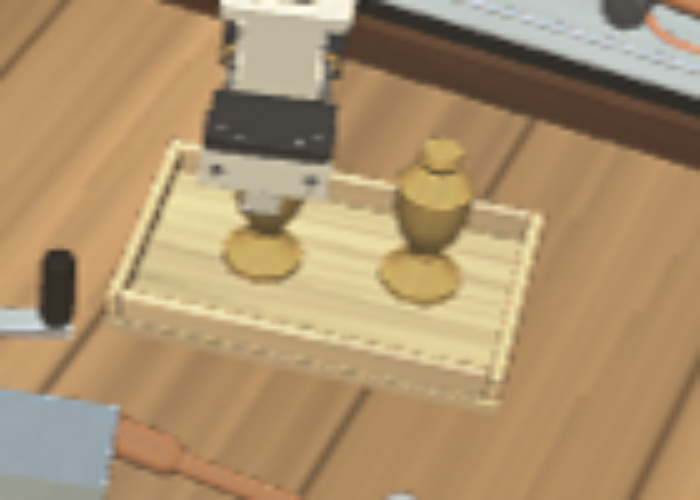

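Call:
move_arm(
  series=[
    {"x": 0, "y": 0.1, "z": 0, "rx": 0, "ry": 0, "rz": 0},
    {"x": 0, "y": 0, "z": 0, "rx": 0, "ry": 0, "rz": 0},
  ],
)

```text
clock: 25.85
position: [0.5332, -0.3223, 0.0822]
ee_rot: [-1.34, 0.967, -0.973]
force: [-1.0, 1.0, -2.6]
width: 0.491
```

Run:
```python
from h import *
for _ in range(3):
    s,p,R=st(); print(s["force"].round(1),s["position"].round(4)); arm.get_image("top")
```

```text
[-1.   1.  -2.6] [ 0.5332 -0.3223  0.0822]
[-1.5 -0.3  1.8] [ 0.5332 -0.3223  0.0822]
[-2.7  1.1  2.1] [ 0.5332 -0.3224  0.0821]
```

Call:
move_arm(
  series=[
    {"x": 0, "y": 0, "z": 0, "rx": 0, "ry": 0, "rz": 0},
    {"x": 0, "y": 0, "z": 0, "rx": 0, "ry": 0, "rz": 0},
  ],
  jaw=4.9,
  newtons=5,
)

```text
clock: 26.25
position: [0.5342, -0.3229, 0.0825]
ee_rot: [-1.34, 0.965, -0.975]
force: [-0.2, -0.3, 0.7]
width: 0.533
```

Call:
move_arm(
  series=[
    {"x": 0, "y": 0, "z": 0, "rx": 0, "ry": 0, "rz": 0},
    {"x": 0, "y": 0, "z": 0, "rx": 0, "ry": 0, "rz": 0},
    {"x": 0, "y": 0, "z": 0, "rx": 0, "ry": 0, "rz": 0},
    {"x": 0, "y": 0, "z": 0, "rx": 0, "ry": 0, "rz": 0},
  ],
  jaw=8,
)

```text
clock: 26.75
position: [0.5347, -0.3232, 0.0826]
ee_rot: [-1.339, 0.964, -0.976]
force: [0.2, 0.8, 0.1]
width: 0.861
```

```bash
python3 log.py
python3 - <<'E'
from h import *
cv2.imwrite("pics/s21z.png",cv2.resize(arm.get_image("side")[110:210,330:470],None,fx=5,fy=5))
cv2.imwrite("pics/w21.png",arm.get_image("wrist"))
E
```

```text
t 26.75 q [ 0.634  0.615 -0.257  1.73   0.2    0.814 -0.966] F [0.2 0.8 0.1] w 7.9
pos [ 0.5347 -0.3232  0.0826] cab mm [-483.2  195.7   82.6]
[[-0.999 -0.003  0.043]
 [-0.043 -0.008 -0.999]
 [ 0.004 -1.     0.008]]
```

View pics/s21z.png

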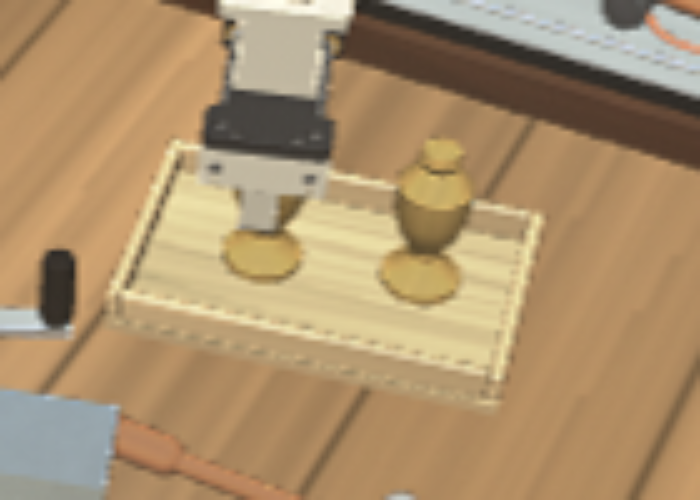

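View pics/w21.png

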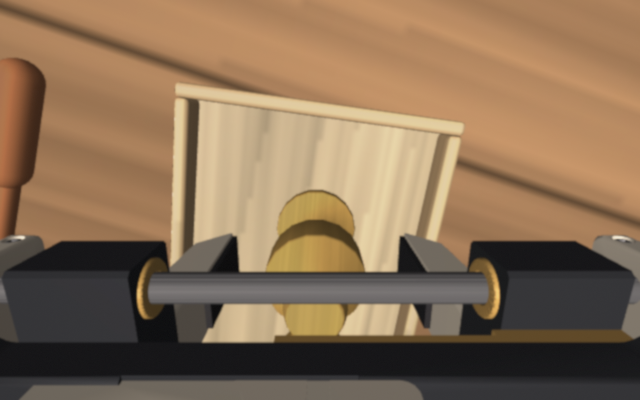

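Released and standing on its foot. I'll withdraw straight up.

Call:
move_arm(
  series=[
    {"x": 0, "y": -1.5, "z": 0, "rx": 0, "ry": 0, "rz": 0},
    {"x": 0, "y": -2.5, "z": 0, "rx": 0, "ry": 0, "rz": 0},
    {"x": 0, "y": -3, "z": 0, "rx": 0, "ry": 0, "rz": 0},
  ],
)

```text
clock: 27.22
position: [0.5329, -0.3225, 0.1541]
ee_rot: [-1.34, 0.967, -0.973]
force: [0.7, 0.3, 0.4]
width: 0.868
```

```bash
python3 log.py
```

```text
t 27.23 q [ 0.648  0.533 -0.276  1.67   0.167  0.958 -0.938] F [0.7 0.3 0.4] w 7.97
pos [ 0.5329 -0.3225  0.1541] cab mm [-482.   197.2  154.1]
[[-0.999 -0.     0.043]
 [-0.043 -0.005 -0.999]
 [ 0.001 -1.     0.005]]
```

Call:
move_arm(
  series=[
    {"x": 0, "y": -4, "z": 0, "rx": 0, "ry": 0, "rz": 0},
    {"x": 0, "y": -5, "z": 0, "rx": 0, "ry": 0, "rz": 0},
    {"x": 0, "y": -5, "z": 0, "rx": 0, "ry": 0, "rz": 0},
    {"x": 4, "y": -1, "z": -2, "rx": 0, "ry": 0, "rz": 0},
    {"x": 4, "y": 0, "z": -4, "rx": 0, "ry": 0, "rz": 0},
    {"x": 4, "y": 0, "z": -4, "rx": 0, "ry": 0, "rz": 0},
    {"x": 4, "y": 0, "z": -4, "rx": 0, "ry": 0, "rz": 0},
    {"x": 4, "y": 0, "z": -4, "rx": 0, "ry": 0, "rz": 0},
    {"x": 4, "y": 0, "z": -4, "rx": 0, "ry": 0, "rz": 0},
    {"x": 0, "y": 0, "z": 0, "rx": 0, "ry": 0, "rz": 0},
  ],
)

```text
clock: 28.48
position: [0.3974, -0.6265, 0.3248]
ee_rot: [-1.341, 0.948, -0.981]
force: [0.3, 1.2, 0.1]
width: 0.871
```

```bash
python3 log.py
python3 - <<'E'
from h import *
t=arm.get_image("top"); s=arm.get_image("side"); cv2.imwrite("pics/t22.png",t); cv2.imwrite("pics/s22.png",s)
t0=cv2.imread("pics/top0.png"); s0=cv2.imread("pics/side0.png")
cv2.imwrite("pics/td.png",np.vstack([cv2.absdiff(t,t0)[80:330,140:520]])); cv2.imwrite("pics/s22z.png",cv2.resize(s[120:330,180:450],None,fx=2.8,fy=2.8))
cv2.imwrite("pics/sd.png",cv2.absdiff(s,s0)[120:330,180:450])
E
```

```text
t 28.48 q [ 1.042  0.601 -0.199  1.106  0.103  1.426 -0.38 ] F [0.3 1.2 0.1] w 7.99
pos [ 0.3974 -0.6265  0.3248] cab mm [-737.4  410.5  324.8]
[[-0.999 -0.013  0.05 ]
 [-0.05  -0.017 -0.999]
 [ 0.013 -1.     0.016]]
```

View pics/t22.png

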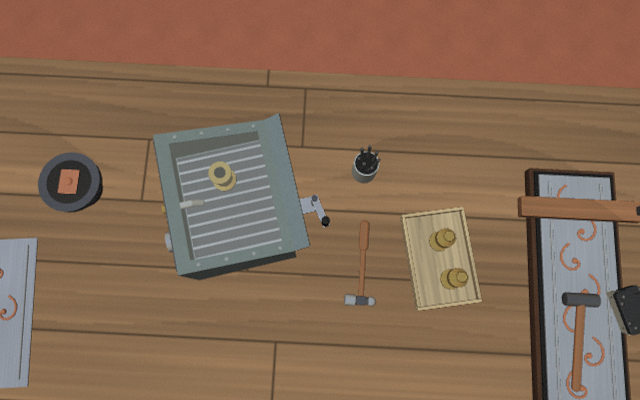

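View pics/s22z.png

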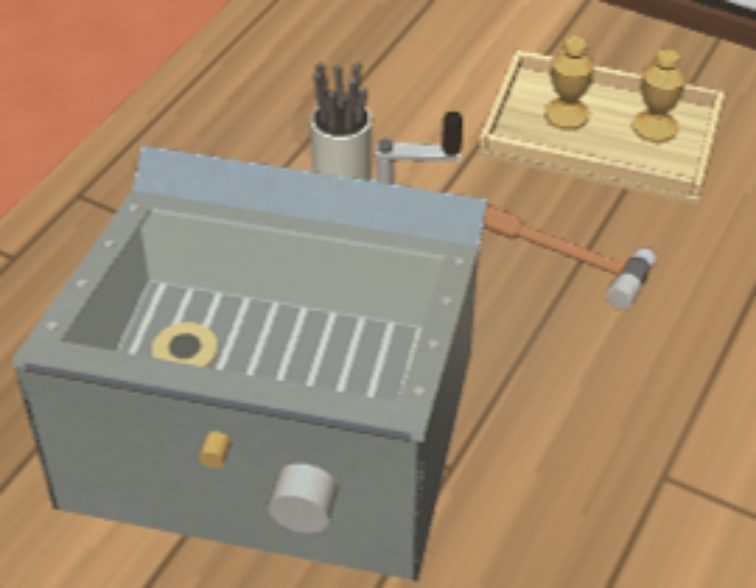

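View pics/td.png

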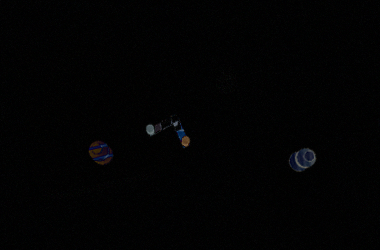

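View pics/sd.png

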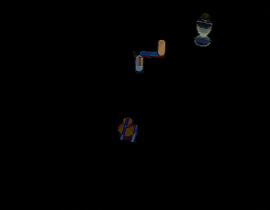

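The difference images against the start show changes only at the catch, the finial's old place and its new place in the tray. The lid, socket, finished finial, tin and hammer have not moved.

Run:
```python
from h import *
s=arm.observe(); print(np.abs(s["dq"]).max(),s["force"].round(1)); print(arm.sign_off())
```

```text
0.03310522192862199 [ 1.1 -0.3  0.5]
the job is handed in; nothing more can be done
None
```

The finial is out of the cabinet and standing on its foot in the tray, about 95 mm from the finished one. The lid is shut again. I handed the job in at about 28.6 s on the robot's clock.

**What I did**
- I swung the catch by its knob to about 1.75 rad, against its stop.
- I lifted the lid from under the lip with closed fingers and let it rest on the hand and wrist while I reached in. I gripped the finial by its girdle at 25 N.
- I came out under the lid and lowered it on the gripper until it was almost shut.
- I set the finial down until the force reading showed the tray carrying it, then opened the jaws and withdrew straight up.

**Last checks**
- Top and side pictures compared with those from the start differ only at the catch, the finial's old place and its new place. The socket, finished finial, tin and hammer show no shift, and the lid's edges are where they began.
- The largest outside force I read was about 10 N, during the lid lift. I read forces only at the end of each move, so a brief peak could have been missed.

**Disagreements**
- The tray height did not come out well from the cameras. The rim measured 6–17 mm with the wrist camera against 30 mm in the text, so I set the finial down by force. It touched at a hand height of 82 mm, as the grasp height predicted.
- The top and wrist cameras disagreed by about 6 mm on the tray's position, which the free space in the tray covered.
- The hand drifted about 15 mm sideways while going down over the tray. I corrected this before the finial touched.

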